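# Set up a glaze wear test on the bench tester

## Robot

A 7-joint arm with a two-finger parallel gripper is mounted at the origin on the work surface. World frame = base frame: x ahead of the robot, y to its left, z up, the work surface at z = 0. Lengths are in m, angles in rad, forces in N, time in s.
With the tool pointing down it reaches from about 0.4 to 0.875 m from the base axis. Payload 19.3 kg.
Tool frame: the origin (TCP) lies midway between the tips of the shut fingers; the grasp point (between the pads) lies 19 mm behind it; z points along the fingers, y is the line along which they close (so a half turn about z gives the same grasp; the last joint's range is limited). The gripper opens to 85 mm and grips with 20 to 120 N. Pads are 22 mm wide; open, the fingers measure 114 mm over their backs; the gripper's body (76 mm by 85 mm) begins 54 mm behind the grasp point. The pads swing forward as they close: fully open they stand 13 mm farther back than shut.
Start: joints at [1.044, 0.521, -0.036, 1.599, 0.021, 1.021, -0.113], TCP at [0.276, -0.561, 0.231] pointing down, gripper open.
Joint ranges: [-2.91, 2.91], [-0.3, 2.13], [-1.5, 1.42], [0.17, 2.43], [-1.26, 4.41], [0.16, 1.93], [-2.52, 2.52]. Speed limits (rad/s): [1.89, 1.89, 2.39, 2.39, 3.01, 3.01, 3.01].

## Interface

Orientations are given as [roll, pitch, yaw] about the fixed x, y, z axes, in that order (R = Rz(yaw) Ry(pitch) Rx(roll)).
In Python, from workcell import * gives the robot as it stands. The module is installed in compiled form; this text tells all that it offers.
- The arm moves only by the tool play_rows, never from a script. Its argument "deltas" is a list of rows, each a list of 7 numbers: the shift along the tool's x, y, z in units of 500 mm (1.0 is 500 mm), then the turn, a rotation vector about the tool's x, y, z in units of 120 degrees (1.0 is 120 degrees), then the closure, from 0 (fully open) to 1 (shut). A call has 1 to 10 rows; each row is the pose to reach, as a shift and turn from the pose commanded when the call began, along the tool's axes at that moment; what a row does not reach only later rows make up. A row lasts 1/10 s, in which the tool goes at most 50 mm and 8.59 degrees, less where a joint would pass 70% of its speed; a pose out of reach is approached as far as the arm can. A call with a number of a shift or a turn outside -1 to 1 is refused whole. A call with a gripper value outside its range is refused whole. The fingers move at their own pace and stop on an object; "newtons" is the grip in N (left out, the last holds). Time passes only in rows, so rows that repeat a pose let the fingers close. It gives the time, the measured TCP pose, the force, the opening and the grip force at its end, in the units of the state.
- observe(): the state, without advancing time (a new reading comes with each control period).
- grab_frame(name): name is "scene" or "top"; returns the picture (400x640x3 uint8, red, green, blue); there is no depth.
- get_calibration(name): a dict with "fovy" (degrees; the focal length in pixels is half the picture's height over the tangent of half this angle, whatever the lens; pixels are square), "cx", "cy" (the principal point, pixels), "xyz" and "rotation" of the camera in the world. Camera axes: x right, y down, z forward; pixel columns grow to the right and rows downward; lengths in m; the calibration is good to about 2 mm. A picture is of the moment at which its call begins. get_calibration takes no time and is no camera call.
- job_done(): hands the job in; it is judged then, once.
The state is a dict: "clock": time; "qpos": joint angles; "qd": joint speeds; "joint_efforts": joint torques, N m; "position": TCP position; "tool_rot": TCP orientation; "force": force on the tool from outside, world axes, zero at the start; "moment": the same for the moment, N m; "grip_width": finger opening in m; "finger_force": force on a finger pad.
Only numpy, scipy, OpenCV 4.12 (cv2) and the standard library are available. Lean on these libraries where they do the work, as an engineer would, in place of code of your own. Each camera call takes 0.05 s, during which the arm holds its last target. There are 200 camera calls.

## Task

Set up the wear tester for the next glaze test: lift the finished yellow tile out of the drawn-out carriage and lay it flat on the wooden board, glaze up, then lay the blue tile, glaze up, flat between the carriage's stops and push the carriage fully home under the stylus. Once it is home, slide every brass slotted mass that is out on the bench sideways onto the load stem, fully home and lying flat, each with its slot turned at least an eighth of a turn away from all the others. Also click the speed selector round to the red mark, and leave the jars, bottle, cup and brush where they stand.

Things in the scene. Friction and masses are not known exactly. Their poses are not given: they have to be found in the camera images.
- tester: The bench wear tester, a white machine fixed to the bench. Origin on the bench under the load stem; x points from the carriage handle to the drive housing, y left, z up. Drive housing: x beyond 75 mm, y +-110 mm, 149 mm high. Control box: y -103 to -221 mm, x -130 to 255 mm, 60 mm high. Stylus arm and head: below the load flange. Nothing else near the stem is above 70 mm.
- stem (a point): Load stem: a fixed upright steel rod 8 mm in diameter rising 62 mm from a round steel load flange (56 mm across, upper face 128 mm above the bench) to a fixed black knob 24 mm across and 9 mm high (top 199 mm above the bench). This point: on the stem's axis at the flange's upper face; axes as the tester. The masses stack on the flange, below the knob.
- bed (a point): Centre of the sample carriage's flat bed, on its upper face, 28 mm above the bench; axes as the tester; moves with the carriage. Plate 90 x 136 mm. Steel stops 7 mm high: at the ends (inner faces y +-58 mm) and near the corners (inner faces x +-28 mm, only at y +-44 to +-56 mm): 3 mm play round the tile, long sides free in the middle for fingers. When home it is centred under the stem.
- carriage (a joint): Sample carriage, a slide on two rails: 0 = fully home under the stylus (end stop), 0.11 m = drawn fully out towards the robot. It starts fully out, the finished tile in it. Takes about 3 N to push and stays where it is left.
- carriage_handle (a point): Middle of the upright black handle plate at the carriage's robot end, 100 mm in front (-x) of the bed's centre, 55 mm above the bench; axes as the tester. The plate is 10 mm thick (x), 64 mm wide (y) and stands from 25 to 65 mm above the bench. Push on its robot-side face, or pinch it from above.
- selector (a joint): Stroke-speed selector, a bar knob on the control box. It turns clockwise (seen from above) as its value grows, 0 to 3.14 rad, and clicks into seven marks, one every 0.524 rad; the fifth, a red dot, is at 2.094 rad (white lines at the others). About 0.15 N m turns it past a click; let go near a mark it settles into it.
- selector_grip (a point): On the selector's axis at the height to grip it, 94 mm above the bench: a grey bar 50 mm long, 14 mm thick, its top 12 mm above this point, its foot (a disc 52 mm across) 21 mm below. The bar lies along this point's x axis, its white pointer end is +x. Turns with the knob.
- tile: Glazed test tile, blue glazed face up, terracotta beneath, 50 mm (x) x 110 mm (y) x 12 mm (z), 0.14 kg. Origin at the centre of its underside, z out of the glazed face. Lies on the bench to the right.
- tile_done: The finished test tile, yellow glaze up with a worn brown track; same size and axes as the blue tile. Starts in the carriage bed, between the stops, its long side across the carriage.
- board: Wooden ware board, fixed, 140 mm (x) x 180 mm (y) x 15 mm high, on the bench to the right, nothing on it. Origin at the centre of its underside.
- mass1: Brass slotted mass: flat disc 72 mm across, 12 mm thick, about 0.32 kg; a slot 15 mm wide is open at the rim (+x) and ends 6 mm past the centre. Across from it a grip tab of the same thickness, 22 mm wide (y), reaches out to 72 mm from the centre (-x): pinch it across y from above, 60 mm from the centre. Origin: disc's centre, underside; z up. Starts on the bench at the left, if present.
- mass1_slot (a point): Mouth of mass1's slot: 34 mm from the disc's centre along its +x, on the upper face.
- mass2: Brass slotted mass: flat disc 72 mm across, 12 mm thick, about 0.32 kg; a slot 15 mm wide is open at the rim (+x) and ends 6 mm past the centre. Across from it a grip tab of the same thickness, 22 mm wide (y), reaches out to 72 mm from the centre (-x): pinch it across y from above, 60 mm from the centre. Origin: disc's centre, underside; z up. Starts on the bench at the left, if present.
- mass2_slot (a point): Mouth of mass2's slot: 34 mm from the disc's centre along its +x, on the upper face.
- mass3: Brass slotted mass: flat disc 72 mm across, 12 mm thick, about 0.32 kg; a slot 15 mm wide is open at the rim (+x) and ends 6 mm past the centre. Across from it a grip tab of the same thickness, 22 mm wide (y), reaches out to 72 mm from the centre (-x): pinch it across y from above, 60 mm from the centre. Origin: disc's centre, underside; z up. Starts on the bench at the left, if present.
- mass3_slot (a point): Mouth of mass3's slot: 34 mm from the disc's centre along its +x, on the upper face.
- mass4: Brass slotted mass: flat disc 72 mm across, 12 mm thick, about 0.32 kg; a slot 15 mm wide is open at the rim (+x) and ends 6 mm past the centre. Across from it a grip tab of the same thickness, 22 mm wide (y), reaches out to 72 mm from the centre (-x): pinch it across y from above, 60 mm from the centre. Origin: disc's centre, underside; z up. Starts on the bench at the left, if present.
- mass4_slot (a point): Mouth of mass4's slot: 34 mm from the disc's centre along its +x, on the upper face.
- jar_green: Green glaze jar, white cap, 72 mm across, 120 mm high; a bystander. Origin at the centre of its underside.
- jar_cream: Cream glaze jar, white cap, 72 mm across, 120 mm high; a bystander. Origin at the centre of its underside.
- jar_brown: Brown glaze jar, white cap, 72 mm across, 120 mm high; a bystander. Origin at the centre of its underside.
- wash_bottle: White wash bottle with red cap and spout, 68 mm across, 205 mm high; a bystander. Origin at the centre of its underside.
- cup: Clear plastic cup, 68 mm across, 85 mm high; a bystander. Origin at the centre of its underside.
- brush: Red-handled brush, 200 mm long, lying on the bench; a bystander. Origin at its middle, on the bench.

How it is judged:
By the outcome, as a careful person would: the job done as asked, in the order asked, and still so for the second after the job is handed in, with the robot touching nothing.
Of mass1, mass2, mass3, mass4 only 2 to 4 are there at a start; the rules pass over those that are not, and their reading is None.
At some moment in a run one of tile, tile_done may be knocked a few centimetres aside while the robot is not near it.
It also fails if it takes over 210 s, if anything falls off the work surface, if the arm or the gripper's body presses on something with over 40 N, if the wrist force passes 120 N, or if a joint passes its speed limit or range.

## Working session

There is one attempt and no reset: what is moved stays moved. The work goes in short steps, Python scripts to look and compute and a tool call to move; the robot and the scene stay as the last step left them, time stands still between calls to the robot, and variables do not carry over. Pictures are saved under pics/ and viewed, at most 14 in all, crops included, and the job is handed in when it is done.

Besides the shell and the picture viewer there is one more tool, called after "Call:" as name([rows], argument=value, ...), one row to a line, values as JSON. play_rows: Moves the arm, as the interface text tells. Its arguments: {"type":"object","properties":{"deltas":{"type":"array"},"newtons":{"type":"number"}},"required":["deltas"]}

```bash
mkdir -p pics
python3 - <<'E'
from workcell import *
import cv2
print(observe())
for n in("scene","top"):
    cv2.imwrite(f"pics/{n}0.png",grab_frame(n)[:,:,::-1]); print(get_calibration(n))
E
```

```text
{'clock': 0.0, 'qpos': array([ 1.04381532,  0.52207496, -0.0363304 ,  1.59999795,  0.02117572,
        1.02110529, -0.11278827]), 'qd': array([ 1.54380349e-05,  6.14613980e-04,  8.63646313e-04,  9.54452819e-04,
        6.50722652e-04, -6.42703571e-04,  1.46893822e-03]), 'joint_efforts': array([-3.74654237e-04, -9.27093315e+01,  1.97959878e+00, -3.69927049e+01,
        1.78170204e-02,  8.14177038e-03,  1.07577287e-04]), 'position': array([ 0.27548599, -0.56062775,  0.23069132]), 'tool_rot': array([-3.14039275e+00,  6.37997661e-05,  4.56772519e-01]), 'force': array([ 0.9070678 , -0.22222345, -0.23763292]), 'moment': array([0.02250348, 0.02600992, 0.00702731]), 'finger_force': 0.0, 'grip_width': 0.08546369617501327}
{'fovy': 50.46440691750036, 'cx': 318.50699046166824, 'cy': 199.55846371483594, 'xyz': array([1.59643653, 0.06548956, 0.95653107]), 'rotation': array([-2.23311368e+00, -9.17645153e-04,  1.60129084e+00])}
{'fovy': 56.49267816625114, 'cx': 317.363130984913, 'cy': 202.6100366560017, 'xyz': array([0.4331654 , 0.05480986, 1.21295793]), 'rotation': array([-3.0857679 , -0.0067063 , -1.58521861])}
```

View pics/top0.png

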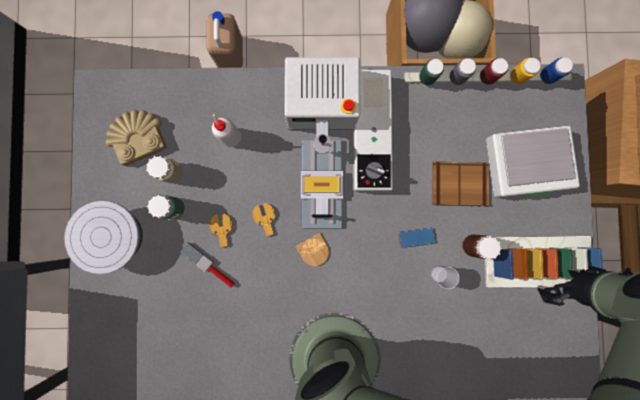

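View pics/scene0.png

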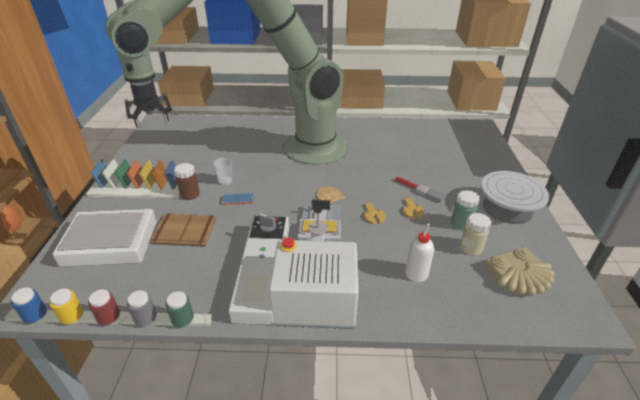

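The top view shows two masses at (265,218) and (222,230), the blue tile at (417,237), the yellow tile at (321,184), the board at (461,184), the selector at (374,171) and the stem knob at about (322,140).

```bash
cat > h.py <<'E'
from workcell import *
import cv2, numpy as np
from scipy.spatial.transform import Rotation as R
def cam(n):
    c=get_calibration(n); return 200/np.tan(np.radians(c['fovy']/2)),c['cx'],c['cy'],np.array(c['xyz']),R.from_euler('xyz',c['rotation']).as_matrix()
def world(n,u,v,z):
    f,cx,cy,p,M=cam(n); d=M@np.array([(u-cx)/f,(v-cy)/f,1]); return p+d*(z-p[2])/d[2]
def pix(n,X):
    f,cx,cy,p,M=cam(n); d=M.T@(np.array(X)-p); return np.array([cx+f*d[0]/d[2],cy+f*d[1]/d[2]])
def contour(n,mask,z):
    """largest blob -> world xy contour points at height z"""
    k,l,s,c=cv2.connectedComponentsWithStats(mask.astype(np.uint8))
    out=[]
    for i in range(1,k):
        if s[i,4]>25:
            v,u=np.nonzero(l==i); P=np.array([world(n,a,b,z)[:2] for a,b in zip(u,v)])
            m=P.mean(0); C=np.cov((P-m).T); w,V=np.linalg.eigh(C)
            out.append((s[i,4],c[i].round(1),m.round(4),np.degrees(np.arctan2(V[1,1],V[0,1])).round(1),np.sqrt(12*w).round(4)))
    return out
E
python3 - <<'E'
from h import *
im=cv2.imread('pics/top0.png')
cv2.imwrite('pics/crop0.png',cv2.resize(im[60:260,200:500],(780,520),interpolation=cv2.INTER_CUBIC))
hsv=cv2.cvtColor(im,cv2.COLOR_BGR2HSV); H,S,V=cv2.split(hsv)
roi=np.zeros_like(H,bool); roi[100:260,200:480]=1
print('blue'); [print(x) for x in contour('top',roi&(H>95)&(H<125)&(S>100),.012)]
print('yel'); [print(x) for x in contour('top',roi&(H>12)&(H<32)&(S>120)&(V>110),.012)]
print('yel tile at .04',contour('top',roi&(H>12)&(H<32)&(S>120)&(V>110)&(np.arange(640)>290)&(np.arange(640)<350)&(np.arange(400)[:,None]<205),.04))
b=contour('top',roi&(H>5)&(H<25)&(S>60)&(np.arange(640)>425),.015);print('board',b)
E
```

```text
blue
(np.int32(492), array([416.7, 237.2]), array([ 0.3842, -0.2725]), np.float64(96.9), array([0.0475, 0.1077]))
yelh.py:18: RuntimeWarning: invalid value encountered in sqrt
  out.append((s[i,4],c[i].round(1),m.round(4),np.degrees(np.arctan2(V[1,1],V[0,1])).round(1),np.sqrt(12*w).round(4)))
Traceback (most recent call last):
  File "h.py", line 16, in contour
    v,u=np.nonzero(l==i); P=np.array([world(n,a,b,z)[:2] for a,b in zip(u,v)])
                                      ~~~~~^^^^^^^^^
  File "h.py", line 7, in world
    f,cx,cy,p,M=cam(n); d=M@np.array([(u-cx)/f,(v-cy)/f,1]); return p+d*(z-p[2])/d[2]
                ~~~^^^
  File "h.py", line 5, in cam
    c=get_calibration(n); return 200/np.tan(np.radians(c['fovy']/2)),c['cx'],c['cy'],np.array(c['xyz']),R.from_euler('xyz',c['rotation']).as_matrix()
ValueError: time passes only in moves, steps and waits
```

View pics/crop0.png

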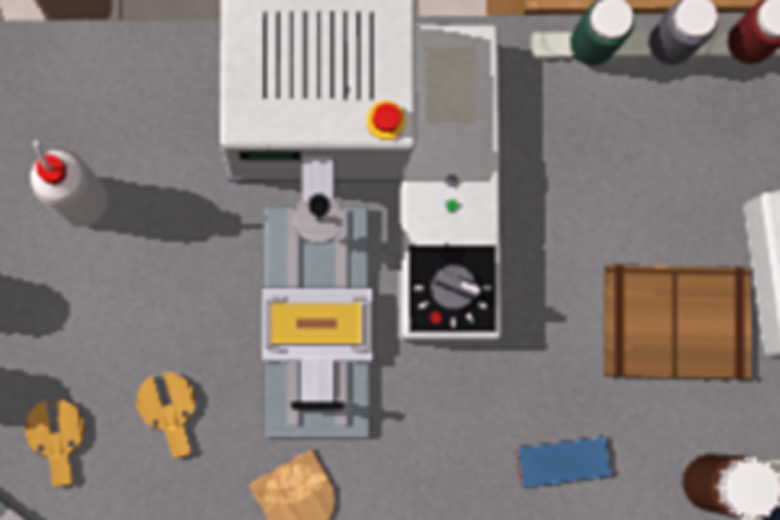

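The crop shows the yellow tile in its stops, the selector pointer toward the right with the red dot at crop (436,317), and two single masses with slots facing +x and tabs toward the robot.

```bash
cat > fix.py <<'E'
s=open('h.py').read()
s=s.replace("def cam(n):","import functools\n@functools.lru_cache\ndef cam(n):")
s=s.replace("    v,u=np.nonzero(l==i); P=np.array([world(n,a,b,z)[:2] for a,b in zip(u,v)])","    v,u=np.nonzero(l==i); P=np.array([world(n,a,b,z)[:2] for a,b in zip(u,v)])")
open('h.py','w').write(s)
E
python3 fix.py
cat > m.py <<'E'
from h import *
im=cv2.imread('pics/top0.png')
H,S,V=cv2.split(cv2.cvtColor(im,cv2.COLOR_BGR2HSV)); v,u=np.mgrid[:400,:640]
Y=(H>12)&(H<32)&(S>120)&(V>60)
print('blue');print(*contour('top',(u<480)&(v>100)&(v<260)&(H>95)&(H<125)&(S>100),.012),sep='\n')
print('yel');print(*contour('top',Y&(u>295)&(u<350)&(v>165)&(v<205),.04),sep='\n')
print('mass');print(*contour('top',Y&(u<290)&(u>200)&(v>190)&(v<255),.012),sep='\n')
print('board');print(*contour('top',(H>4)&(H<25)&(S>60)&(u>425)&(u<495)&(v>155)&(v<212),.015),sep='\n')
print('knob');print(*contour('top',(V<60)&(u>314)&(u<332)&(v>130)&(v<148),.199),sep='\n')
print('handle');print(*contour('top',(V<60)&(u>305)&(u<340)&(v>205)&(v<222),.065),sep='\n')
for n,p in dict(box_fr=(391.5,188.5),box_fl=(354.5,188.5),selc=(374.5,170.5)).items():print(n,world('top',*p,.06 if 'box' in n else .09).round(4))
print('red',contour('top',((H<8)|(H>172))&(S>130)&(V>100)&(u>355)&(u<385)&(v>170)&(v<195),.06))
# mass template fit: maximise IoU at pixel level, supersampled
from scipy.optimize import minimize
def mpoly():
    a=np.linspace(np.arcsin(7.5/36),2*np.pi-np.arcsin(7.5/36),60); c=36*np.c_[np.cos(a),np.sin(a)]
    t=np.arcsin(11/36); c1=c[a<np.pi-t]; c2=c[a>np.pi+t]; s=np.linspace(-np.pi/2,np.pi/2,9)
    end=np.c_[1.5-7.5*np.cos(s),7.5*np.sin(s)]
    return np.r_[c1,[[-72,11],[-72,-11]],c2,end]/1000
PM=mpoly()
def render(p,z,sh):
    c,s=np.cos(p[2]),np.sin(p[2]); Q=PM@np.array([[c,s],[-s,c]])+p[:2]
    q=np.array([pix('top',[*w,z]) for w in Q]); k=8
    m=np.zeros((60*k,100*k),np.uint8); cv2.fillPoly(m,[np.round(((q-[200,195]+.5)*k)*16).astype(np.int32)],255,shift=4)
    return cv2.resize(m,(100,60),interpolation=cv2.INTER_AREA)/255.
sub=Y[195:255,200:300]
k,l,st,c=cv2.connectedComponentsWithStats(sub.astype(np.uint8))
for i in range(1,k):
    if st[i,4]>100:
        T=cv2.GaussianBlur((l==i).astype(float),(3,3),.6); w=world('top',c[i][0]+200,c[i][1]+195,.012)
        best=None
        for a0 in (0,.2,.4,-.2):
            r=minimize(lambda p:((cv2.GaussianBlur(render([w[0]+p[0]/100,w[1]+p[1]/100,p[2]],.012,0),(3,3),.6)-T)**2).sum(),[.7,.2,a0],method='Nelder-Mead',options=dict(initial_simplex=[[.7,.2,a0],[1.2,.2,a0],[.7,.7,a0],[.7,.2,a0+.2]]))
            if best is None or r.fun<best.fun: best=r
        print('mass fit',(w[:2]+best.x[:2]/100).round(4),np.degrees(best.x[2]).round(1),best.fun.round(1),st[i,4])
E
python3 m.py
```

```text
blue
(np.int32(492), array([416.7, 237.2]), array([ 0.3842, -0.2725]), np.float64(96.9), array([0.0475, 0.1077]))
yel
(np.int32(476), array([321.5, 184. ]), array([0.5574, 0.0322]), np.float64(89.4), array([0.0493, 0.1112]))
mass
(np.int32(413), array([264.5, 217.3]), array([0.4553, 0.2169]), np.float64(-163.3), array([0.0601, 0.0907]))
(np.int32(431), array([221.2, 228.1]), array([0.4225, 0.3559]), np.float64(-171.6), array([0.0608, 0.0913]))
board
(np.int32(2469), array([460.1, 183.4]), array([ 0.5558, -0.4175]), np.float64(88.2), array([0.141 , 0.1845]))
knob
(np.int32(44), array([322.3, 138.8]), array([0.6655, 0.0311]), np.float64(-174.9), array([0.0163, 0.0202]))
handle
(np.int32(54), array([322.1, 215.9]), array([0.4558, 0.032 ]), np.float64(88.8), array([0.0086, 0.0565]))
box_fr [ 0.5382 -0.1852  0.06  ]
box_fl [ 0.5398 -0.07    0.06  ]
selc [ 0.5911 -0.1287  0.09  ]
red []
mass fit [0.4671 0.2204] 16.3 7.9 413
mass fit [0.4351 0.358 ] 8.6 8.6 431
```

```bash
cat > plan.py <<'E'
import sys
from h import *
# args: waypoints x,y,z,yawdeg ; deltas from the present pose, then each from the one before
o=observe(); p=np.array(o['position']); Rm=R.from_euler('xyz',o['tool_rot'])
print('now',p.round(4),np.degrees(o['tool_rot']).round(1),'F',np.round(o['force'],1),'w',round(o['grip_width'],4),'ff',round(float(o['finger_force']),1),'t',round(o['clock'],1),'q7',round(o['qpos'][6],2))
for a in sys.argv[1:]:
    x,y,z,w=map(float,a.split(',')); T=R.from_euler('xyz',[np.pi,0,np.radians(w)])
    d=Rm.inv().apply(np.array([x,y,z])-p)/.5; r=np.degrees((Rm.inv()*T).as_rotvec())/120
    print(a,'->',np.r_[d,r].round(4).tolist(),'rows>=',int(np.ceil(max(np.linalg.norm(d)*10,np.linalg.norm(r)*120/8.59))))
    p=np.array([x,y,z]);Rm=T
E
python3 plan.py .42,-.25,.23,60 .557,.032,.17,89.5 .557,.032,.03,89.5
python3 - <<'E'
from h import *
im=cv2.imread('pics/top0.png')
cv2.imwrite('pics/sel.png',cv2.resize(im[150:195,350:395],(540,540),interpolation=cv2.INTER_CUBIC))
for n,X in dict(c94=(.591,-.1287,.094),c60=(.591,-.1287,.06)).items(): print(n,(pix('top',X)-[349.5,149.5])*12)
E
```

```text
now [ 0.2755 -0.5607  0.2308] [-179.9    0.    26.2] F [-0.1  0.2 -0.8] w 0.0853 ff 0.0 t 0.1 q7 -0.11
.42,-.25,.23,60 -> [0.5334, -0.4302, 0.002, -0.0005, -0.0001, -0.2819] rows>= 7
.557,.032,.17,89.5 -> [0.6254, -0.0447, 0.12, 0.0, 0.0, -0.2458] rows>= 7
.557,.032,.03,89.5 -> [0.0, -0.0, 0.28, 0.0, 0.0, 0.0] rows>= 3
c94 [302.69277221 250.11059839]
c60 [281.69478715 268.72664355]
```

View pics/sel.png

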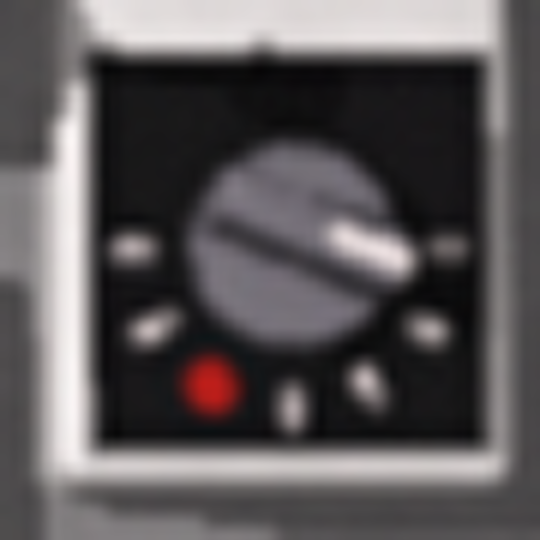

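The pointer sits at the second mark (about 25–30°), with the first mark at (450,247) and the red dot at (212,388). The knob axis on the plate is at about (291,247), so a 90° clockwise turn is needed.

Call:
play_rows([
  [0.5334, -0.4302, 0.002, -0.0005, 0, -0.2819, 0],
  [0.5334, -0.4302, 0.002, -0.0005, 0, -0.2819, 0],
  [0.5334, -0.4302, 0.002, -0.0005, 0, -0.2819, 0],
  [0.5334, -0.4302, 0.002, -0.0005, 0, -0.2819, 0],
  [0.5334, -0.4302, 0.002, -0.0005, 0, -0.2819, 0],
  [0.5334, -0.4302, 0.002, -0.0005, 0, -0.2819, 0],
  [0.5334, -0.4302, 0.002, -0.0005, 0, -0.2819, 0],
  [0.5334, -0.4302, 0.002, -0.0005, 0, -0.2819, 0],
  [0.5334, -0.4302, 0.002, -0.0005, 0, -0.2819, 0],
])

```text
clock: 1.0
position: [0.4204, -0.2496, 0.2302]
tool_rot: [3.141, 0.0, 1.049]
force: [-0.6, -0.1, 0.1]
grip_width: 0.085
finger_force: 0.0
```

Call:
play_rows([
  [0.6254, -0.0447, 0.12, 0, 0, -0.2458, 0.1],
  [0.6254, -0.0447, 0.12, 0, 0, -0.2458, 0.1],
  [0.6254, -0.0447, 0.12, 0, 0, -0.2458, 0.1],
  [0.6254, -0.0447, 0.12, 0, 0, -0.2458, 0.1],
  [0.6254, -0.0447, 0.12, 0, 0, -0.2458, 0.1],
  [0.6254, -0.0447, 0.12, 0, 0, -0.2458, 0.1],
  [0.6254, -0.0447, 0.12, 0, 0, -0.2458, 0.1],
  [0.6254, -0.0447, 0.12, 0, 0, -0.2458, 0.1],
  [0.6254, -0.0447, 0.12, 0, 0, -0.2458, 0.1],
  [0.6254, -0.0447, 0.12, 0, 0, -0.2458, 0.1],
])

```text
clock: 2.0
position: [0.557, 0.0297, 0.1702]
tool_rot: [3.141, 0.002, 1.56]
force: [-0.2, -0.2, 0.2]
grip_width: 0.0767
finger_force: 0.0
```

```bash
python3 plan.py .557,.032,.03,89.5
python3 - <<'E'
from h import *
for z in(.06,.062):print(world('top',373.75,170.1,z).round(4))
print(world('top',295/12+349.5,243/12+149.5,.073).round(4))
E
```

```text
now [0.557  0.0297 0.1702] [1.80e+02 1.00e-01 8.94e+01] F [-0.2 -0.2  0.2] w 0.0767 ff 0.0 t 2.0 q7 -0.43
.557,.032,.03,89.5 -> [0.0051, -0.0001, 0.2804, 0.0002, 0.0007, -0.0012] rows>= 3
[ 0.5966 -0.1313  0.06  ]
[ 0.5963 -0.1309  0.062 ]
[ 0.5958 -0.1302  0.073 ]
```

Call:
play_rows([
  [0.005, 0, 0.06, 0, 0, 0, 0.1],
  [0.005, 0, 0.12, 0, 0, 0, 0.1],
  [0.005, 0, 0.18, 0, 0, 0, 0.1],
  [0.005, 0, 0.23, 0, 0, 0, 0.1],
  [0.005, 0, 0.26, 0, 0, 0, 0.1],
  [0.005, 0, 0.28, 0, 0, 0, 0.1],
  [0.005, 0, 0.28, 0, 0, 0, 0.1],
], newtons=40)

```text
clock: 2.7
position: [0.5571, 0.0336, 0.0297]
tool_rot: [-3.141, 0.001, 1.561]
force: [0.2, -0.2, -0.1]
grip_width: 0.0771
finger_force: 0.0
```

Call:
play_rows([
  [0, 0, 0, 0, 0, 0, 0.7],
  [0, 0, 0, 0, 0, 0, 0.7],
  [0, 0, 0, 0, 0, 0, 0.7],
  [0, 0, 0, 0, 0, 0, 0.7],
  [0, 0, 0, 0, 0, 0, 0.7],
  [0, 0, 0, 0, 0, 0, 0.7],
], newtons=40)

```text
clock: 3.3
position: [0.5581, 0.034, 0.0315]
tool_rot: [3.139, 0.001, 1.562]
force: [-0.7, -0.6, 8.4]
grip_width: 0.0487
finger_force: 40.2
```

```bash
python3 plan.py .557,.032,.20,89.5 .52,-.30,.2,88 .556,-.4175,.12,88 .556,-.4175,.02,88
```

```text
now [0.5581 0.034  0.0315] [179.8   0.   89.5] F [-0.7 -0.6  8.4] w 0.0487 ff 40.2 t 3.3 q7 -0.54
.557,.032,.20,89.5 -> [-0.0043, -0.0013, -0.3369, 0.0013, 0.0004, -0.0002] rows>= 4
.52,-.30,.2,88 -> [-0.6646, -0.0682, -0.0, -0.0, -0.0, 0.0125] rows>= 7
.556,-.4175,.12,88 -> [-0.2323, 0.0802, 0.16, 0.0, 0.0, 0.0] rows>= 3
.556,-.4175,.02,88 -> [0.0, -0.0, 0.2, 0.0, 0.0, 0.0] rows>= 2
```

Call:
play_rows([
  [0, 0, -0.02, 0, 0, 0, 0.7],
  [0, 0, -0.06, 0, 0, 0, 0.7],
  [0, 0, -0.14, 0, 0, 0, 0.7],
  [0, 0, -0.22, 0, 0, 0, 0.7],
  [0, 0, -0.3, 0, 0, 0, 0.7],
  [0, 0, -0.337, 0, 0, 0, 0.7],
  [0, 0, -0.337, 0, 0, 0, 0.7],
])

```text
clock: 4.0
position: [0.5584, 0.0343, 0.2024]
tool_rot: [3.136, 0.001, 1.562]
force: [0.4, 0.6, -1.1]
grip_width: 0.0487
finger_force: 42.4
```

Call:
play_rows([
  [-0.04, -0.004, 0, 0, 0, 0, 0.7],
  [-0.11, -0.012, 0, 0, 0, 0, 0.7],
  [-0.19, -0.02, 0, 0, 0, 0, 0.7],
  [-0.27, -0.03, 0, 0, 0, 0, 0.7],
  [-0.35, -0.04, 0, 0, 0, 0, 0.7],
  [-0.43, -0.048, 0, 0, 0, 0.012, 0.7],
  [-0.51, -0.055, 0, 0, 0, 0.012, 0.7],
  [-0.59, -0.063, 0, 0, 0, 0.012, 0.7],
  [-0.65, -0.067, 0, 0, 0, 0.012, 0.7],
  [-0.665, -0.068, 0, 0, 0, 0.012, 0.7],
])

```text
clock: 5.0
position: [0.5186, -0.3017, 0.1981]
tool_rot: [-3.141, 0.001, 1.533]
force: [0.8, -0.4, -1.2]
grip_width: 0.0485
finger_force: 42.4
```

Call:
play_rows([
  [-0.05, 0.02, 0.03, 0, 0, 0, 0.7],
  [-0.11, 0.04, 0.07, 0, 0, 0, 0.7],
  [-0.17, 0.06, 0.11, 0, 0, 0, 0.7],
  [-0.22, 0.075, 0.14, 0, 0, 0, 0.7],
  [-0.232, 0.08, 0.16, 0, 0, 0, 0.7],
  [-0.232, 0.08, 0.16, 0, 0, 0, 0.7],
  [-0.232, 0.08, 0.16, 0, 0, 0, 0.7],
])

```text
clock: 5.7
position: [0.5565, -0.4138, 0.1191]
tool_rot: [3.141, -0.0, 1.538]
force: [-0.0, 0.7, -1.5]
grip_width: 0.0486
finger_force: 42.4
```

```bash
python3 plan.py .556,-.4175,.02,88
python3 - <<'E'
from h import *
a=grab_frame('top')[130:260,280:510];b=grab_frame('scene')[130:330,100:400]
cv2.imwrite('pics/c2.png',np.hstack([cv2.resize(a,(460,260)),cv2.resize(b,(340,260))])[:,:,::-1])
E
```

```text
now [ 0.5565 -0.4138  0.1191] [180.   -0.   88.1] F [-0.   0.7 -1.5] w 0.0486 ff 42.4 t 5.7 q7 0.3
.556,-.4175,.02,88 -> [-0.0074, -0.0009, 0.1983, 0.0002, -0.0001, 0.001] rows>= 2
```

View pics/c2.png

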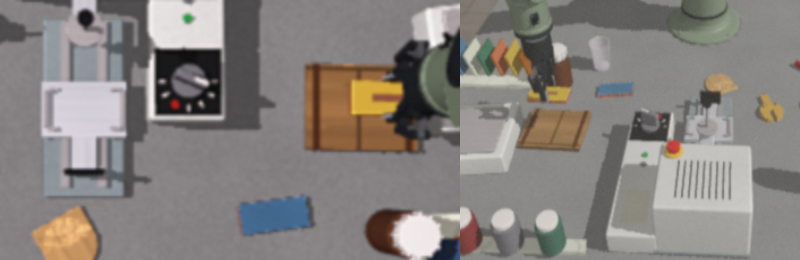

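The tile hangs level over the board and the carriage bed is empty.

Call:
play_rows([
  [-0.007, 0, 0.06, 0, 0, 0, 0.7],
  [-0.007, 0, 0.12, 0, 0, 0, 0.7],
  [-0.007, 0, 0.17, 0, 0, 0, 0.7],
  [-0.007, 0, 0.19, 0, 0, 0, 0.7],
  [-0.007, 0, 0.197, 0, 0, 0, 0.7],
  [-0.007, 0, 0.2, 0, 0, 0, 0.7],
  [-0.007, 0, 0.2, 0, 0, 0, 0.7],
])

```text
clock: 6.5
position: [0.5569, -0.4192, 0.0203]
tool_rot: [3.139, 0.002, 1.537]
force: [-0.7, 0.5, -1.3]
grip_width: 0.0487
finger_force: 42.4
```

Call:
play_rows([
  [0, 0, 0, 0, 0, 0, 0.25],
  [0, 0, 0, 0, 0, 0, 0.2],
  [0, 0, 0, 0, 0, 0, 0.1],
  [0, 0, 0, 0, 0, 0, 0.1],
  [0, 0, -0.03, 0, 0, 0, 0.1],
  [0, 0, -0.1, 0, 0, 0, 0.1],
  [0, 0, -0.2, 0, 0, 0, 0.1],
  [0, 0, -0.26, 0, 0, 0, 0.1],
  [0, 0, -0.26, 0, 0, 0, 0.1],
])

```text
clock: 7.4
position: [0.5582, -0.42, 0.1552]
tool_rot: [3.134, 0.005, 1.536]
force: [0.1, -0.8, -0.1]
grip_width: 0.0767
finger_force: 0.0
```

```bash
python3 plan.py .45,-.35,.16,97 .384,-.2725,.12,97 .384,-.2725,.005,97
```

```text
now [ 0.5582 -0.42    0.1552] [179.6   0.3  88. ] F [ 0.1 -0.8 -0.1] w 0.0767 ff 0.0 t 7.4 q7 0.32
.45,-.35,.16,97 -> [0.1325, -0.2209, -0.0118, 0.0033, 0.0026, -0.0747] rows>= 3
.384,-.2725,.12,97 -> [0.1699, -0.1121, 0.08, 0.0, 0.0, 0.0] rows>= 3
.384,-.2725,.005,97 -> [-0.0, -0.0, 0.23, 0.0, 0.0, 0.0] rows>= 3
```

Call:
play_rows([
  [0.04, -0.07, -0.01, 0.0033, 0.0026, -0.02, 0.1],
  [0.1, -0.16, -0.0118, 0.0033, 0.0026, -0.05, 0.1],
  [0.1325, -0.2209, -0.0118, 0.0033, 0.0026, -0.0747, 0.1],
  [0.1325, -0.2209, -0.0118, 0.0033, 0.0026, -0.0747, 0.1],
  [0.1325, -0.2209, -0.0118, 0.0033, 0.0026, -0.0747, 0.1],
])

```text
clock: 7.9
position: [0.4479, -0.3491, 0.1557]
tool_rot: [-3.136, -0.004, 1.693]
force: [0.2, -0.5, 0.5]
grip_width: 0.077
finger_force: 0.0
```

```bash
cat > see.py <<'E'
from h import *
import sys
im=grab_frame('top')[:,:,::-1].copy(); cv2.imwrite(f'pics/t{sys.argv[1]}.png',im)
H,S,V=cv2.split(cv2.cvtColor(im,cv2.COLOR_BGR2HSV)); v,u=np.mgrid[:400,:640]
Y=(H>12)&(H<32)&(S>120)&(V>60)
for z in(.012,.04): print('blue',z,*contour('top',(u>290)&(u<480)&(v>160)&(v<270)&(H>95)&(H<125)&(S>100),z),sep='\n')
print('yel on board',*contour('top',(H>20)&(H<32)&(S>120)&(V>150)&(u>420)&(u<500)&(v>150)&(v<220),.027),sep='\n')
E
python3 see.py 3; python3 plan.py .384,-.2725,.12,97
```

```text
blue
0.012
(np.int32(490), array([416.7, 237.2]), array([ 0.3842, -0.2724]), np.float64(96.8), array([0.0473, 0.1078]))
blue
0.04
(np.int32(490), array([416.7, 237.2]), array([ 0.3853, -0.2648]), np.float64(96.8), array([0.0462, 0.1053]))
yel on board
(np.int32(401), array([462.1, 181.7]), array([ 0.5599, -0.4195]), np.float64(90.7), array([0.0503, 0.1178]))
now [ 0.4486 -0.3493  0.1555] [-179.7   -0.2   97. ] F [ 0.4 -0.2 -0.6] w 0.0768 ff 0.0 t 8.0 q7 0.42
.384,-.2725,.12,97 -> [0.1679, -0.1093, 0.0722, -0.0023, -0.002, -0.0002] rows>= 3
```

Yellow tile lies on the board; blue has not moved. Go and grasp it.

Call:
play_rows([
  [0.05, -0.03, 0.02, 0, 0, 0, 0.1],
  [0.12, -0.08, 0.05, -0.0023, -0.002, 0, 0.1],
  [0.168, -0.109, 0.072, -0.0023, -0.002, 0, 0.1],
  [0.168, -0.109, 0.15, -0.0023, -0.002, 0, 0.1],
  [0.168, -0.109, 0.22, -0.0023, -0.002, 0, 0.1],
  [0.168, -0.109, 0.27, -0.0023, -0.002, 0, 0.1],
  [0.168, -0.109, 0.3, -0.0023, -0.002, 0, 0.1],
  [0.168, -0.109, 0.301, -0.0023, -0.002, 0, 0.1],
  [0.168, -0.109, 0.301, -0.0023, -0.002, 0, 0.1],
])

```text
clock: 8.85
position: [0.3835, -0.2715, 0.0051]
tool_rot: [-3.141, -0.001, 1.693]
force: [0.1, 1.3, 0.0]
grip_width: 0.0767
finger_force: 0.0
```

Call:
play_rows([
  [0, 0, 0, 0, 0, 0, 0.7],
  [0, 0, 0, 0, 0, 0, 0.7],
  [0, 0, 0, 0, 0, 0, 0.7],
  [0, 0, 0, 0, 0, 0, 0.7],
  [0, 0, 0, 0, 0, 0, 0.7],
  [0, 0, 0, 0, 0, 0, 0.7],
], newtons=40)

```text
clock: 9.45
position: [0.3833, -0.272, 0.0062]
tool_rot: [3.141, 0.0, 1.693]
force: [-2.1, 1.3, 14.5]
grip_width: 0.0482
finger_force: 38.9
```

```bash
python3 plan.py .384,-.2725,.17,97 .46,-.06,.17,90 .556,.032,.10,89.7
```

```text
now [ 0.3833 -0.272   0.0062] [180.   0.  97.] F [-2.1  1.3 14.5] w 0.0482 ff 38.9 t 9.4 q7 0.17
.384,-.2725,.17,97 -> [-0.0014, 0.0013, -0.3276, 0.0002, 0.0002, -0.0] rows>= 4
.46,-.06,.17,90 -> [0.4033, 0.2027, 0.0, 0.0, -0.0, 0.0583] rows>= 5
.556,.032,.10,89.7 -> [0.184, 0.192, 0.14, 0.0, -0.0, 0.0025] rows>= 4
```

Call:
play_rows([
  [0, 0, -0.02, 0, 0, 0, 0.7],
  [0, 0, -0.06, 0, 0, 0, 0.7],
  [0, 0, -0.14, 0, 0, 0, 0.7],
  [0, 0, -0.22, 0, 0, 0, 0.7],
  [0, 0, -0.3, 0, 0, 0, 0.7],
  [0, 0, -0.328, 0, 0, 0, 0.7],
  [0, 0, -0.328, 0, 0, 0, 0.7],
])

```text
clock: 10.15
position: [0.3836, -0.2724, 0.1719]
tool_rot: [3.14, 0.002, 1.693]
force: [-0.2, -0.2, -1.3]
grip_width: 0.048
finger_force: 42.0
```

Call:
play_rows([
  [0.04, 0.02, 0, 0, 0, 0.006, 0.7],
  [0.11, 0.055, 0, 0, 0, 0.015, 0.7],
  [0.18, 0.09, 0, 0, 0, 0.026, 0.7],
  [0.25, 0.125, 0, 0, 0, 0.036, 0.7],
  [0.32, 0.16, 0, 0, 0, 0.046, 0.7],
  [0.38, 0.19, 0, 0, 0, 0.058, 0.7],
  [0.403, 0.203, 0, 0, 0, 0.058, 0.7],
  [0.403, 0.203, 0, 0, 0, 0.058, 0.7],
])

```text
clock: 10.95
position: [0.4591, -0.0575, 0.1687]
tool_rot: [-3.14, -0.001, 1.575]
force: [0.5, -0.4, -1.9]
grip_width: 0.0476
finger_force: 42.0
```

Call:
play_rows([
  [0.04, 0.04, 0.03, 0, 0, 0.002, 0.7],
  [0.09, 0.09, 0.06, 0, 0, 0.002, 0.7],
  [0.14, 0.14, 0.1, 0, 0, 0.002, 0.7],
  [0.18, 0.18, 0.13, 0, 0, 0.002, 0.7],
  [0.184, 0.192, 0.14, 0, 0, 0.002, 0.7],
  [0.184, 0.192, 0.14, 0, 0, 0.002, 0.7],
  [0.184, 0.192, 0.14, 0, 0, 0.002, 0.7],
])

```text
clock: 11.65
position: [0.5542, 0.0312, 0.0991]
tool_rot: [-3.14, 0.0, 1.566]
force: [-0.2, -0.9, -1.3]
grip_width: 0.048
finger_force: 42.0
```

```bash
python3 plan.py .556,.032,.04,89.7
python3 - <<'E'
from h import *
a=grab_frame('top');b=grab_frame('scene')
cv2.imwrite('pics/c4.png',np.hstack([cv2.resize(a[130:230,275:375],(400,400),interpolation=2),cv2.resize(b[170:270,270:370],(400,400),interpolation=2)])[:,:,::-1])
H,S,V=cv2.split(cv2.cvtColor(a,cv2.COLOR_RGB2HSV)); v,u=np.mgrid[:400,:640]
print(contour('top',(u>290)&(u<360)&(v>140)&(v<220)&(H>95)&(H<125)&(S>110),.106))
E
```

```text
now [0.5542 0.0312 0.0991] [-179.9    0.    89.7] F [-0.2 -0.9 -1.3] w 0.048 ff 42.0 t 11.7 q7 -0.5
.556,.032,.04,89.7 -> [0.0017, 0.0039, 0.1183, -0.001, 0.0, 0.0003] rows>= 2
[]
```

View pics/c4.png

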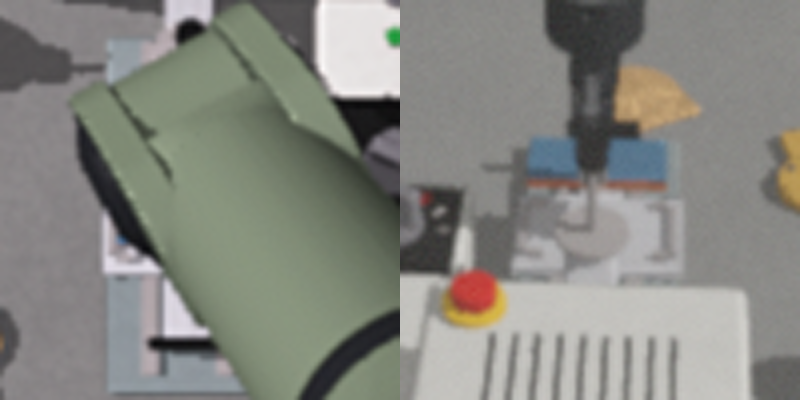

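Run:
```python
from h import *
for p in((301.5,214.5),(336.5,214.5)):print(world('scene',*p,.105).round(4))
im=cv2.imread('pics/scene0.png');H,S,V=cv2.split(cv2.cvtColor(im,cv2.COLOR_BGR2HSV)); v,u=np.mgrid[:400,:640]
print(contour('scene',(H>20)&(H<32)&(S>130)&(V>150)&(u>295)&(u<345)&(v>215)&(v<240),.04))
a=grab_frame('scene')
H,S,V=cv2.split(cv2.cvtColor(a,cv2.COLOR_RGB2HSV))
m=(H>95)&(H<120)&(S>90)&(v>200)&(v<217)&(u>290)&(u<350)
for r in range(203,217):
    c=np.nonzero(m[r])[0]; print(r,c.min() if len(c) else 0,c.max() if len(c) else 0,end=' | ')
```

```text
[ 0.5825 -0.0178  0.105 ]
[0.579  0.0914 0.105 ]
[(np.int32(48), array([306.2, 224.6]), array([ 0.5557, -0.0056]), np.float64(167.7), array([0.0182, 0.0472])), (np.int32(71), array([331.5, 225.8]), array([0.5588, 0.077 ]), np.float64(-171.8), array([0.0265, 0.0457]))]
203 0 0 | 204 0 0 | 205 312 328 | 206 304 334 | 207 303 334 | 208 304 334 | 209 304 334 | 210 303 333 | 211 304 334 | 212 310 334 | 213 325 335 | 214 0 0 | 215 0 0 | 216 0 0 |
```

```bash
python3 plan.py .556,.031,.037,89.7
```

```text
now [0.5546 0.0317 0.0998] [-180.    -0.    89.7] F [ 1.1  0.3 -1.2] w 0.0483 ff 42.0 t 11.8 q7 -0.5
.556,.031,.037,89.7 -> [-0.0014, 0.0028, 0.1255, -0.0003, -0.0002, 0.0003] rows>= 2
```

Call:
play_rows([
  [-0.0014, 0.0028, 0.04, 0, 0, 0, 0.7],
  [-0.0014, 0.0028, 0.08, 0, 0, 0, 0.7],
  [-0.0014, 0.0028, 0.11, 0, 0, 0, 0.7],
  [-0.0014, 0.0028, 0.12, 0, 0, 0, 0.7],
  [-0.0014, 0.0028, 0.126, 0, 0, 0, 0.7],
  [-0.0014, 0.0028, 0.126, 0, 0, 0, 0.7],
])

```text
clock: 12.4
position: [0.5564, 0.0323, 0.0364]
tool_rot: [-3.141, -0.001, 1.568]
force: [0.2, 0.9, -0.6]
grip_width: 0.0478
finger_force: 42.0
```

Call:
play_rows([
  [0, 0, 0.002, 0, 0, 0, 0.7],
  [0, 0, 0.004, 0, 0, 0, 0.7],
  [0, 0, 0.006, 0, 0, 0, 0.7],
  [0, 0, 0.006, 0, 0, 0, 0.7],
  [0, 0, 0.006, 0, 0, 0, 0.7],
])

```text
clock: 12.9
position: [0.5572, 0.0323, 0.0342]
tool_rot: [3.141, -0.001, 1.567]
force: [-1.1, -1.0, 14.3]
grip_width: 0.048
finger_force: 43.9
```

Contact came at bed height, so the tile is not on the stops. Release it.

Call:
play_rows([
  [0, 0, -0.004, 0, 0, 0, 0.3],
  [0, 0, -0.004, 0, 0, 0, 0.2],
  [0, 0, -0.004, 0, 0, 0, 0.1],
  [0, 0, -0.006, 0, 0, 0, 0.1],
  [0, 0, -0.04, 0, 0, 0, 0.1],
  [0, 0, -0.1, 0, 0, 0, 0.1],
  [0, 0, -0.18, 0, 0, 0, 0.1],
  [0, 0, -0.25, 0, 0, 0, 0.1],
  [0, 0, -0.25, 0, 0, 0, 0.1],
])

```text
clock: 13.8
position: [0.5583, 0.0325, 0.1623]
tool_rot: [3.137, -0.001, 1.567]
force: [0.7, 0.2, 0.1]
grip_width: 0.0769
finger_force: 0.0
```

```bash
python3 plan.py .41,.032,.159,90 .41,.032,.045,90 .43,.032,.045,90
```

```text
now [0.5583 0.0325 0.1623] [ 1.797e+02 -1.000e-01  8.980e+01] F [0.7 0.2 0.1] w 0.0769 ff 0.0 t 13.8 q7 -0.45
.41,.032,.159,90 -> [-0.002, -0.2966, 0.0052, 0.0024, -0.0006, -0.0017] rows>= 3
.41,.032,.045,90 -> [0.0, -0.0, 0.228, 0.0, 0.0, 0.0] rows>= 3
.43,.032,.045,90 -> [0.0, 0.04, 0.0, 0.0, 0.0, 0.0] rows>= 1
```

Call:
play_rows([
  [-0.002, -0.07, 0.005, 0.002, 0, -0.001, 0.5],
  [-0.002, -0.15, 0.005, 0.002, 0, -0.001, 0.5],
  [-0.002, -0.2, 0.005, 0.002, 0, -0.001, 0.5],
  [-0.002, -0.205, 0.005, 0.002, 0, -0.001, 0.5],
  [-0.002, -0.205, 0.005, 0.002, 0, -0.001, 0.5],
], newtons=40)

```text
clock: 14.3
position: [0.4539, 0.0314, 0.1558]
tool_rot: [-3.137, -0.001, 1.57]
force: [-0.1, 0.1, -0.4]
grip_width: 0.0424
finger_force: 0.0
```

```bash
python3 plan.py .4558,.032,.048,90;  python3 see.py 5
```

```text
now [0.4539 0.0314 0.1558] [-179.7   -0.    89.9] F [-0.1  0.1 -0.4] w 0.0424 ff 0.0 t 14.3 q7 -0.49
.4558,.032,.048,90 -> [0.0011, 0.0049, 0.2156, -0.0024, -0.0003, -0.0005] rows>= 3
blue
0.012
(np.int32(246), array([314.2, 182.2]), array([0.5665, 0.0552]), np.float64(108.1), array([0.0371, 0.076 ]))
blue
0.04
(np.int32(246), array([314.2, 182.2]), array([0.5634, 0.0552]), np.float64(108.1), array([0.0362, 0.0742]))
yel on board
(np.int32(425), array([462.5, 182.1]), array([ 0.5588, -0.4208]), np.float64(89.6), array([0.0522, 0.117 ]))
```

Call:
play_rows([
  [0.001, 0.004, 0.07, -0.002, 0, 0, 0.5],
  [0.001, 0.004, 0.14, -0.002, 0, 0, 0.5],
  [0.001, 0.004, 0.19, -0.002, 0, 0, 0.5],
  [0.001, 0.004, 0.215, -0.002, 0, 0, 0.5],
  [0.001, 0.004, 0.215, -0.002, 0, 0, 0.5],
])

```text
clock: 14.85
position: [0.4551, 0.0323, 0.0469]
tool_rot: [-3.138, -0.001, 1.57]
force: [0.2, -0.1, 0.9]
grip_width: 0.0425
finger_force: 0.0
```

Call:
play_rows([
  [0, 0, 0, 0, 0, 0, 1],
  [0, 0, 0, 0, 0, 0, 1],
  [0, 0, 0, 0, 0, 0, 1],
  [0, 0, 0, 0, 0, 0, 1],
])

```text
clock: 15.25
position: [0.4562, 0.0321, 0.0493]
tool_rot: [3.14, -0.001, 1.569]
force: [-0.3, -0.0, 6.6]
grip_width: 0.009
finger_force: 41.7
```

```bash
python3 plan.py .57,.032,.048,90;  python3 see.py 6
```

```text
now [0.4562 0.0321 0.0493] [ 1.799e+02 -1.000e-01  8.990e+01] F [-0.3 -0.   6.6] w 0.009 ff 41.7 t 15.2 q7 -0.65
.57,.032,.048,90 -> [0.0002, 0.2276, 0.0029, 0.0005, -0.0005, -0.0009] rows>= 3
blue
0.012
(np.int32(317), array([317. , 182.5]), array([0.5655, 0.0459]), np.float64(102.1), array([0.0418, 0.1062]))
blue
0.04
(np.int32(317), array([317. , 182.5]), array([0.5624, 0.0461]), np.float64(102.1), array([0.0409, 0.1037]))
yel on board
(np.int32(423), array([462.5, 182.1]), array([ 0.5588, -0.4208]), np.float64(89.2), array([0.052 , 0.1167]))
```

Run:
```python
from h import *
b=grab_frame('scene')
cv2.imwrite('pics/c6.png',cv2.resize(b[170:250,270:370],(700,560),interpolation=2)[:,:,::-1])
```

```text
(no output)
```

View pics/c6.png

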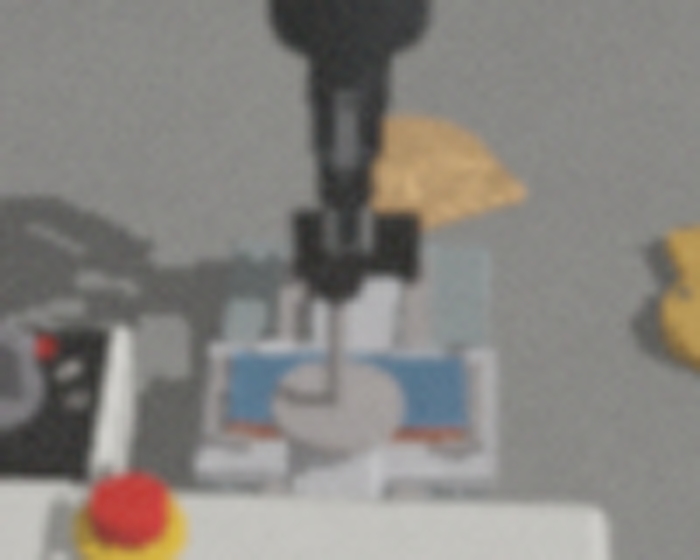

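The blue tile lies flat between the stops and the handle is pinched. Pushing home.

Call:
play_rows([
  [0, 0.01, 0, 0, 0, 0, 1],
  [0, 0.035, 0, 0, 0, 0, 1],
  [0, 0.065, 0, 0, 0, 0, 1],
  [0, 0.095, 0, 0, 0, 0, 1],
  [0, 0.125, 0, 0, 0, 0, 1],
  [0, 0.155, 0, 0, 0, 0, 1],
  [0, 0.185, 0, 0, 0, 0, 1],
  [0, 0.205, 0, 0, 0, 0, 1],
  [0, 0.215, 0, 0, 0, 0, 1],
  [0, 0.22, 0, 0, 0, 0, 1],
])

```text
clock: 16.35
position: [0.5657, 0.0306, 0.0493]
tool_rot: [-3.141, 0.001, 1.568]
force: [-17.8, -4.6, 23.1]
grip_width: 0.0089
finger_force: 44.0
```

Call:
play_rows([
  [0, 0.004, 0, 0, 0, 0, 1],
  [0, 0.006, 0, 0, 0, 0, 1],
  [0, 0.008, 0, 0, 0, 0, 1],
  [0, 0.008, 0, 0, 0, 0, 1],
])

```text
clock: 16.75
position: [0.5658, 0.0306, 0.0493]
tool_rot: [-3.134, 0.002, 1.569]
force: [-30.8, -4.6, 34.7]
grip_width: 0.0088
finger_force: 45.7
```

Call:
play_rows([
  [0, -0.006, 0, 0, 0, 0, 0.8],
  [0, -0.006, 0, 0, 0, 0, 0.5],
  [0, -0.006, 0, 0, 0, 0, 0.5],
  [0, -0.006, 0, 0, 0, 0, 0.5],
  [0, -0.006, -0.06, 0, 0, 0, 0.5],
  [0, -0.006, -0.14, 0, 0, 0, 0.5],
  [0, -0.006, -0.23, 0, 0, 0, 0.5],
  [0, -0.006, -0.23, 0, 0, 0, 0.5],
])

```text
clock: 17.55
position: [0.569, 0.0324, 0.1684]
tool_rot: [3.135, -0.002, 1.569]
force: [0.7, -0.1, -0.3]
grip_width: 0.0424
finger_force: 0.0
```

```bash
python3 plan.py .596,-.1305,.16,62 .596,-.1305,.085,62
```

```text
now [0.569  0.0324 0.1684] [ 1.796e+02 -1.000e-01  8.990e+01] F [ 0.7 -0.1 -0.3] w 0.0424 ff 0.0 t 17.6 q7 -0.45
.596,-.1305,.16,62 -> [-0.3257, 0.0544, 0.0167, 0.0029, -0.0015, 0.2327] rows>= 4
.596,-.1305,.085,62 -> [0.0, -0.0, 0.15, 0.0, 0.0, 0.0] rows>= 2
```

Call:
play_rows([
  [-0.05, 0.01, 0.015, 0.003, -0.0015, 0.05, 0.5],
  [-0.12, 0.02, 0.015, 0.003, -0.0015, 0.12, 0.5],
  [-0.2, 0.033, 0.0167, 0.003, -0.0015, 0.18, 0.5],
  [-0.28, 0.047, 0.0167, 0.003, -0.0015, 0.2327, 0.5],
  [-0.326, 0.054, 0.0167, 0.003, -0.0015, 0.2327, 0.5],
  [-0.326, 0.054, 0.0167, 0.003, -0.0015, 0.2327, 0.5],
  [-0.326, 0.054, 0.0167, 0.003, -0.0015, 0.2327, 0.5],
], newtons=30)

```text
clock: 18.25
position: [0.5931, -0.1311, 0.1543]
tool_rot: [-3.134, 0.004, 1.082]
force: [0.5, -0.7, 0.5]
grip_width: 0.0429
finger_force: 0.0
```

```bash
python3 plan.py .596,-.1305,.085,62
python3 - <<'E'
from h import *
a=grab_frame('top');b=grab_frame('scene')
cv2.imwrite('pics/c7.png',np.hstack([cv2.resize(a[120:220,290:400],(440,400),interpolation=2),cv2.resize(b[180:280,225:345],(480,400),interpolation=2)])[:,:,::-1][:,:800])
E
```

```text
now [ 0.5931 -0.1311  0.1543] [-179.6    0.2   62. ] F [ 0.5 -0.7  0.5] w 0.0429 ff 0.0 t 18.2 q7 -0.58
.596,-.1305,.085,62 -> [0.0043, 0.0055, 0.1385, -0.0034, 0.002, -0.0] rows>= 2
```

View pics/c7.png

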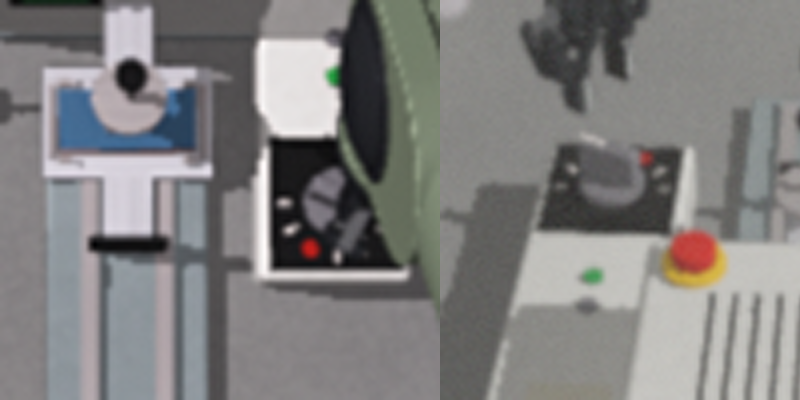

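Carriage is home with the blue tile under the stylus; the fingers are open above the selector. Descend, grip, turn.

Call:
play_rows([
  [0.004, 0.005, 0.04, -0.003, 0.002, 0, 0.5],
  [0.004, 0.005, 0.09, -0.003, 0.002, 0, 0.5],
  [0.004, 0.005, 0.125, -0.003, 0.002, 0, 0.5],
  [0.004, 0.005, 0.138, -0.003, 0.002, 0, 0.5],
  [0.004, 0.005, 0.138, -0.003, 0.002, 0, 0.5],
])

```text
clock: 18.85
position: [0.5956, -0.1297, 0.0851]
tool_rot: [-3.14, 0.0, 1.084]
force: [0.6, -1.0, 0.6]
grip_width: 0.043
finger_force: 0.0
```

Call:
play_rows([
  [0, 0, 0, 0, 0, 0, 1],
  [0, 0, 0, 0, 0, 0, 1],
  [0, 0, 0, 0, 0, 0, 1],
  [0, 0, 0, 0, 0, 0, 1],
], newtons=40)

```text
clock: 19.25
position: [0.5938, -0.1287, 0.0864]
tool_rot: [-3.137, 0.001, 1.083]
force: [-17.7, 11.3, 16.9]
grip_width: 0.013
finger_force: 41.4
```

```bash
python3 plan.py .596,-.1305,.085,-30;python3 -c "
from h import *
print(observe()['moment'].round(2))"
```

```text
now [ 0.5938 -0.1287  0.0864] [-179.7    0.    62.1] F [-17.7  11.3  16.9] w 0.013 ff 41.4 t 19.2 q7 -0.62
.596,-.1305,.085,-30 -> [-0.0011, 0.0055, 0.0028, -0.0015, 0.002, 0.7673] rows>= 11
[ 2.45  4.14 -0.06]
```

Call:
play_rows([
  [0, -0.004, -0.005, 0, 0, 0, 1],
  [0, -0.004, -0.005, 0, 0, 0.04, 1],
  [0, -0.004, -0.005, 0, 0, 0.1, 1],
  [0, -0.004, -0.005, 0, 0, 0.16, 1],
  [0, -0.004, -0.005, 0, 0, 0.22, 1],
  [0, -0.004, -0.005, 0, 0, 0.28, 1],
  [0, -0.004, -0.005, 0, 0, 0.34, 1],
  [0, -0.004, -0.005, 0, 0, 0.38, 1],
  [0, -0.004, -0.005, 0, 0, 0.38, 1],
])

```text
clock: 20.15
position: [0.593, -0.1282, 0.0872]
tool_rot: [-3.139, 0.003, 0.286]
force: [-0.6, 4.5, -17.1]
grip_width: 0.0132
finger_force: 43.4
```

```bash
python3 plan.py .596,-.1305,.085,-30
```

```text
now [ 0.593  -0.1282  0.0872] [-1.799e+02  1.000e-01  1.640e+01] F [ -0.6   4.5 -17.1] w 0.0132 ff 43.4 t 20.1 q7 -1.25
.596,-.1305,.085,-30 -> [0.0045, 0.0062, 0.0044, -0.0005, 0.0016, 0.3864] rows>= 6
```

Call:
play_rows([
  [0, 0, 0.002, 0, 0, 0.05, 1],
  [0, 0, 0.002, 0, 0, 0.11, 1],
  [0, 0, 0.002, 0, 0, 0.17, 1],
  [0, 0, 0.002, 0, 0, 0.23, 1],
  [0, 0, 0.002, 0, 0, 0.29, 1],
  [0, 0, 0.002, 0, 0, 0.35, 1],
  [0, 0, 0.002, 0, 0, 0.386, 1],
  [0, 0, 0.002, 0, 0, 0.386, 1],
  [0, 0, 0.002, 0, 0, 0.386, 1],
])

```text
clock: 21.05
position: [0.5931, -0.1278, 0.0871]
tool_rot: [-3.141, 0.003, -0.519]
force: [-6.6, 8.9, -4.9]
grip_width: 0.0131
finger_force: 45.2
```

```bash
python3 plan.py .596,-.1305,.17,-30;python3 -c "
from h import *
print(observe()['moment'].round(2))"
```

```text
now [ 0.5931 -0.1278  0.0871] [-180.     0.2  -29.7] F [-6.6  8.9 -4.9] w 0.0131 ff 45.2 t 21.1 q7 -1.88
.596,-.1305,.17,-30 -> [0.0071, 0.0017, -0.1658, -0.0003, 0.0016, 0.0021] rows>= 2
[ 1.92  1.34 -0.16]
```

Call:
play_rows([
  [0, 0, 0, 0, 0, 0, 0.8],
  [0, 0, 0, 0, 0, 0, 0.5],
  [0, 0, 0, 0, 0, 0, 0.5],
  [0, 0, -0.06, 0, 0, 0, 0.5],
  [0, 0, -0.14, 0, 0, 0, 0.5],
  [0, 0, -0.22, 0, 0, 0, 0.5],
  [0, 0, -0.22, 0, 0, 0, 0.5],
])

```text
clock: 21.75
position: [0.5965, -0.1305, 0.2026]
tool_rot: [-3.139, -0.007, -0.522]
force: [0.3, -0.7, -0.3]
grip_width: 0.0426
finger_force: 0.0
```

```bash
python3 plan.py .48,.0,.2,0 .4094,.2036,.1,16.3
```

```text
now [ 0.5965 -0.1305  0.2026] [-179.8   -0.4  -29.9] F [ 0.3 -0.7 -0.3] w 0.0426 ff 0.0 t 21.8 q7 -1.9
.48,.0,.2,0 -> [-0.3322, -0.1101, 0.0031, -0.0004, -0.0037, -0.2493] rows>= 4
.4094,.2036,.1,16.3 -> [-0.1412, -0.4072, 0.2, 0.0, 0.0, -0.1358] rows>= 5
```

Call:
play_rows([
  [-0.06, -0.02, 0, 0, -0.0037, -0.05, 0.5],
  [-0.14, -0.045, 0, 0, -0.0037, -0.11, 0.5],
  [-0.22, -0.075, 0, 0, -0.0037, -0.18, 0.5],
  [-0.3, -0.1, 0, 0, -0.0037, -0.24, 0.5],
  [-0.332, -0.11, 0.003, 0, -0.0037, -0.2493, 0.5],
  [-0.332, -0.11, 0.003, 0, -0.0037, -0.2493, 0.5],
], newtons=100)

```text
clock: 22.35
position: [0.4767, 0.0022, 0.1959]
tool_rot: [-3.139, 0.007, 0.003]
force: [1.0, 0.0, 0.8]
grip_width: 0.0427
finger_force: 0.0
```

Call:
play_rows([
  [-0.03, -0.06, 0.03, 0, 0, -0.03, 0.5],
  [-0.06, -0.14, 0.07, 0, 0, -0.06, 0.5],
  [-0.09, -0.22, 0.11, 0, 0, -0.1, 0.5],
  [-0.11, -0.3, 0.15, 0, 0, -0.136, 0.5],
  [-0.13, -0.37, 0.18, 0, 0, -0.136, 0.5],
  [-0.141, -0.407, 0.2, 0, 0, -0.136, 0.5],
  [-0.141, -0.407, 0.2, 0, 0, -0.136, 0.5],
])

```text
clock: 23.05
position: [0.4061, 0.2065, 0.0954]
tool_rot: [-3.137, 0.008, 0.287]
force: [1.3, -0.8, 0.9]
grip_width: 0.043
finger_force: 0.0
```

```bash
python3 plan.py .4094,.2036,.006,16.3
python3 - <<'E'
from h import *
a=grab_frame('top');cv2.imwrite('pics/top8.png',a[:,:,::-1])
cv2.imwrite('pics/c8.png',cv2.resize(a[115:265,195:410],(774,540),interpolation=2)[:,:,::-1])
E
python3 see.py 8
```

```text
now [0.4061 0.2065 0.0954] [-179.7    0.5   16.4] F [ 1.3 -0.8  0.9] w 0.043 ff 0.0 t 23.1 q7 -1.98
.4094,.2036,.006,16.3 -> [0.0061, 0.0082, 0.1786, -0.0021, 0.0038, 0.0011] rows>= 2
blue
0.012
blue
0.04
yel on board
(np.int32(425), array([462.4, 182.1]), array([ 0.5588, -0.4206]), np.float64(89.4), array([0.0521, 0.1168]))
```

View pics/c8.png

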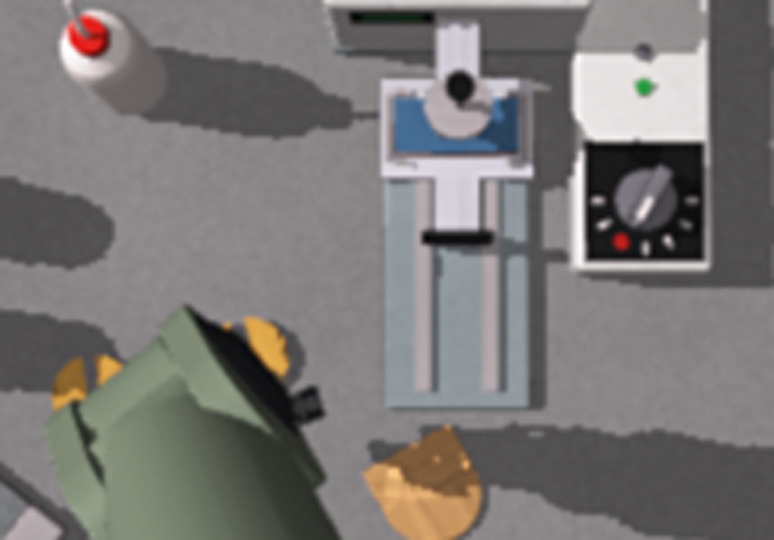

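The selector points at the red dot, the carriage is home, and the masses are untouched. Descend on mass A's tab.

Call:
play_rows([
  [0.006, 0.008, 0.04, -0.002, 0.004, 0, 0.5],
  [0.006, 0.008, 0.09, -0.002, 0.004, 0, 0.5],
  [0.006, 0.008, 0.14, -0.002, 0.004, 0, 0.5],
  [0.006, 0.008, 0.17, -0.002, 0.004, 0, 0.5],
  [0.006, 0.008, 0.178, -0.002, 0.004, 0, 0.5],
  [0.006, 0.008, 0.178, -0.002, 0.004, 0, 0.5],
])

```text
clock: 23.75
position: [0.4103, 0.2007, 0.0077]
tool_rot: [3.141, -0.001, 0.283]
force: [-0.0, -0.1, 0.5]
grip_width: 0.0427
finger_force: 0.0
```

Call:
play_rows([
  [0, 0, 0, 0, 0, 0, 0.9],
  [0, 0, 0, 0, 0, 0, 1],
  [0, 0, 0, 0, 0, 0, 1],
  [0, 0, 0, 0, 0, 0, 1],
  [0, 0, 0, 0, 0, 0, 1],
])

```text
clock: 24.25
position: [0.4104, 0.2019, 0.0089]
tool_rot: [-3.141, -0.004, 0.285]
force: [-3.5, -0.8, 17.5]
grip_width: 0.017
finger_force: 96.9
```

```bash
python3 plan.py .4094,.2036,.1,16.3
```

```text
now [0.4104 0.2019 0.0089] [-180.    -0.2   16.3] F [-3.5 -0.8 17.5] w 0.017 ff 96.9 t 24.2 q7 -2.02
.4094,.2036,.1,16.3 -> [-0.0003, -0.0038, -0.1821, -0.0002, -0.0017, 0.0002] rows>= 2
```

Call:
play_rows([
  [0, 0, -0.02, 0, 0, 0, 1],
  [0, 0, -0.06, 0, 0, 0, 1],
  [0, 0, -0.12, 0, 0, 0, 1],
  [0, 0, -0.19, 0, 0, 0, 1],
  [0, 0, -0.25, 0, 0, 0, 1],
  [0, 0, -0.28, 0, 0, 0, 1],
  [0, 0, -0.29, 0, 0, 0, 1],
  [0, 0, -0.29, 0, 0, 0, 1],
])

```text
clock: 25.05
position: [0.4095, 0.2015, 0.1532]
tool_rot: [-3.141, -0.003, 0.285]
force: [1.1, 0.0, -3.6]
grip_width: 0.0172
finger_force: 97.3
```

```bash
python3 plan.py .47,.0,.155,45 .5668,-.0675,.155,45
```

```text
now [0.4095 0.2015 0.1532] [-1.80e+02 -1.00e-01  1.63e+01] F [ 1.1  0.  -3.6] w 0.0172 ff 97.3 t 25.1 q7 -1.95
.47,.0,.155,45 -> [0.0029, 0.4207, -0.0036, 0.0002, -0.0012, -0.2391] rows>= 5
.5668,-.0675,.155,45 -> [0.0414, 0.2324, 0.0, 0.0, 0.0, 0.0] rows>= 3
```

Call:
play_rows([
  [0, 0.03, 0, 0, 0, -0.02, 1],
  [0, 0.09, 0, 0, 0, -0.05, 1],
  [0, 0.15, 0, 0, 0, -0.09, 1],
  [0, 0.21, 0, 0, 0, -0.13, 1],
  [0, 0.27, 0, 0, 0, -0.17, 1],
  [0.001, 0.33, -0.001, 0, 0, -0.21, 1],
  [0.002, 0.38, -0.002, 0, 0, -0.23, 1],
  [0.003, 0.41, -0.003, 0, 0, -0.239, 1],
  [0.003, 0.421, -0.003, 0, 0, -0.239, 1],
  [0.003, 0.421, -0.003, 0, 0, -0.239, 1],
])

```text
clock: 26.05
position: [0.4696, -0.0003, 0.1533]
tool_rot: [-3.141, -0.0, 0.784]
force: [-0.1, -0.0, -2.8]
grip_width: 0.0169
finger_force: 97.5
```

Call:
play_rows([
  [0.005, 0.03, 0, 0, 0, 0, 1],
  [0.015, 0.08, 0, 0, 0, 0, 1],
  [0.025, 0.14, 0, 0, 0, 0, 1],
  [0.035, 0.2, 0, 0, 0, 0, 1],
  [0.041, 0.225, 0, 0, 0, 0, 1],
  [0.041, 0.232, 0, 0, 0, 0, 1],
  [0.041, 0.232, 0, 0, 0, 0, 1],
])

```text
clock: 26.75
position: [0.5663, -0.0669, 0.1536]
tool_rot: [-3.141, -0.001, 0.786]
force: [-0.5, -0.1, -3.3]
grip_width: 0.0167
finger_force: 97.6
```

```bash
python3 plan.py .5668,-.0675,.145,45
python3 - <<'E'
from h import *
a=grab_frame('top');b=grab_frame('scene');cv2.imwrite('pics/top9.png',a[:,:,::-1]);cv2.imwrite('pics/scene9.png',b[:,:,::-1])
cv2.imwrite('pics/c9.png',np.hstack([cv2.resize(a[115:190,285:360],(400,400),interpolation=2),cv2.resize(b[165:240,270:345],(400,400),interpolation=2)])[:,:,::-1])
for X in((.6658,.0315,.199),(.6658,.0315,.128)): print((pix('top',X)-[284.5,114.5])*400/75,(pix('scene',X)-[269.5,164.5])*400/75)
E
```

```text
now [ 0.5663 -0.0669  0.1536] [-180.   -0.   45.] F [-0.5 -0.1 -3.3] w 0.0167 ff 97.6 t 26.8 q7 -0.89
.5668,-.0675,.145,45 -> [-0.0003, 0.0016, 0.0173, -0.0001, -0.0004, 0.0003] rows>= 1
[200.73415058 129.15699295] [249.50051217 233.55958687]
[198.22546054 158.36344291] [249.79861203 333.808967  ]
```

View pics/c9.png

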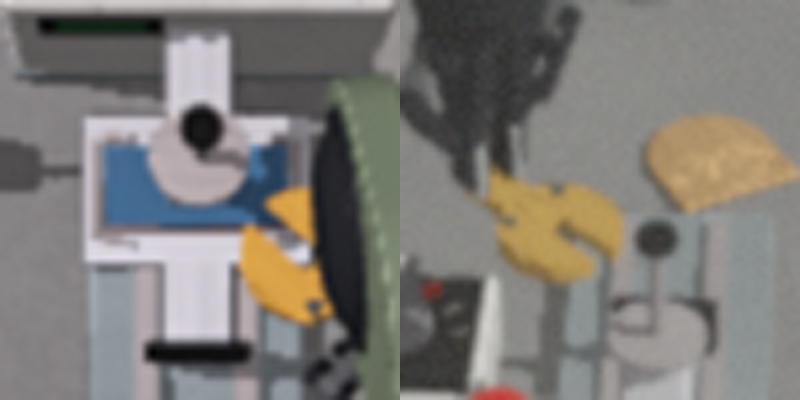

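The mass is held level, slot facing the stem; knob in scene crop at (657,238). I'll measure the slot relative to the stem in the scene view.

```bash
cat > fit.py <<'E'
from m import PM
from h import *
from scipy.optimize import minimize
import sys
def fit(b,p0,zb,box,bias,cam='scene'):
    x0,y0,w,h=box
    H,S,V=cv2.split(cv2.cvtColor(b,cv2.COLOR_BGR2HSV)); T=((H>12)&(H<34)&(S>100)&(V>60))[y0:y0+h,x0:x0+w].astype(np.uint8)
    k,l,st,c=cv2.connectedComponentsWithStats(T); i=1+np.argmax(st[1:,4]); T=cv2.GaussianBlur((l==i).astype(float),(3,3),.6)
    def cost(q):
        p=np.array(p0)+q*[.01,.01,.2]; cc,s=np.cos(p[2]),np.sin(p[2]); Q=PM@np.array([[cc,s],[-s,cc]])+p[:2]; K=6
        m=np.zeros((h*K,w*K),np.uint8)
        for z in np.linspace(zb,zb+.012,4):
            q2=np.array([pix(cam,[*a,z]) for a in Q])+bias-[x0,y0]+.5
            t=m*0; cv2.fillPoly(t,[np.round(q2*K*16).astype(np.int32)],255,shift=4); m|=t
        return ((cv2.GaussianBlur(cv2.resize(m,(w,h),interpolation=3)/255.,(3,3),.6)-T)**2).sum()
    r=minimize(cost,[0,0,0],method='Nelder-Mead',options=dict(initial_simplex=[[-.2,-.2,-.3],[.5,-.2,-.3],[-.2,.5,-.3],[-.2,-.2,.5]]))
    p=np.array(p0)+r.x*[.01,.01,.2]
    return p,r.fun,T.sum()
E
sed -i '/^sub=Y/,$d; /^print/d; /^for n,p/d' m.py
python3 - <<'E'
from fit import *
b=cv2.imread('pics/scene9.png')
for zb in (.142,.146,.150):
    p,f,n=fit(b,[.6087,-.0245,np.pi/4],zb,(280,190,40,32),np.array([1.4,.85])); print(zb,p[:2].round(4),np.degrees(p[2]).round(1),round(f,1),n)
E
```

```text
0.142 [ 0.6   -0.024] 42.8 39.6 327.99999999999994
0.146 [ 0.6045 -0.0236] 42.9 42.2 327.99999999999994
0.15 [ 0.6096 -0.0234] 42.9 44.4 327.99999999999994
```

Call:
play_rows([
  [0.02, 0, 0, 0, 0, 0, 1],
  [0.04, 0, 0, 0, 0, 0, 1],
  [0.06, 0, 0, 0, 0, 0, 1],
  [0.075, 0, 0, 0, 0, 0, 1],
  [0.09, 0, 0, 0, 0, 0, 1],
  [0.105, 0, 0, 0, 0, 0, 1],
  [0.12, 0, 0, 0, 0, 0, 1],
  [0.13, 0, 0, 0, 0, 0, 1],
  [0.14, 0, 0, 0, 0, 0, 1],
  [0.14, 0, 0, 0, 0, 0, 1],
])

```text
clock: 27.85
position: [0.6164, -0.0175, 0.1542]
tool_rot: [3.141, -0.001, 0.786]
force: [0.5, 0.1, -2.5]
grip_width: 0.0169
finger_force: 97.6
```

```bash
python3 plan.py .6234,-.0109,.15,45
python3 - <<'E'
from fit import *
a=grab_frame('top')[:,:,::-1].copy();b=grab_frame('scene')[:,:,::-1].copy();cv2.imwrite('pics/top10.png',a);cv2.imwrite('pics/scene10.png',b)
cv2.imwrite('pics/c10.png',np.hstack([cv2.resize(a[115:190,285:360],(400,400),interpolation=2),cv2.resize(b[165:240,270:345],(400,400),interpolation=2)]))
E
```

```text
now [ 0.6164 -0.0175  0.1542] [ 1.8e+02 -1.0e-01  4.5e+01] F [ 0.5  0.1 -2.5] w 0.0169 ff 97.6 t 27.9 q7 -0.97
.6234,-.0109,.15,45 -> [0.0192, 0.0007, 0.0084, 0.0003, -0.0007, 0.0003] rows>= 1
```

View pics/c10.png

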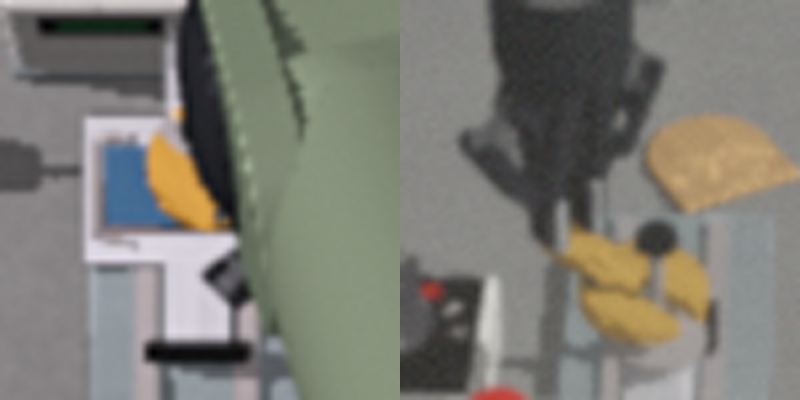

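The stem is inside the slot with no contact force. Slide the last bit.

Call:
play_rows([
  [0.008, 0, 0, 0, 0, 0, 1],
  [0.014, 0, 0, 0, 0, 0, 1],
  [0.019, 0, 0, 0, 0, 0, 1],
  [0.021, 0, 0, 0, 0, 0, 1],
  [0.021, 0, 0, 0, 0, 0, 1],
  [0.021, 0, 0, 0, 0, 0, 1],
])

```text
clock: 28.55
position: [0.6234, -0.0106, 0.1542]
tool_rot: [3.141, -0.001, 0.785]
force: [-0.2, 0.2, -2.9]
grip_width: 0.017
finger_force: 97.6
```

Call:
play_rows([
  [0.002, 0, 0, 0, 0, 0, 1],
  [0.004, 0, 0, 0, 0, 0, 1],
  [0.004, 0, 0, 0, 0, 0, 1],
])

```text
clock: 28.85
position: [0.625, -0.009, 0.1543]
tool_rot: [3.141, -0.001, 0.786]
force: [-1.0, 0.2, -3.4]
grip_width: 0.0171
finger_force: 97.6
```

Call:
play_rows([
  [0, 0, 0.01, 0, 0, 0, 1],
  [0, 0, 0.018, 0, 0, 0, 1],
  [0, 0, 0.022, 0, 0, 0, 1],
  [0, 0, 0.026, 0, 0, 0, 1],
  [0, 0, 0.026, 0, 0, 0, 1],
])

```text
clock: 29.35
position: [0.6248, -0.0091, 0.1409]
tool_rot: [3.141, -0.001, 0.786]
force: [-0.0, -0.0, -4.2]
grip_width: 0.0168
finger_force: 97.6
```

Call:
play_rows([
  [0, 0, 0.002, 0, 0, 0, 1],
  [0, 0, 0.004, 0, 0, 0, 1],
  [0, 0, 0.006, 0, 0, 0, 1],
  [0, 0, 0.008, 0, 0, 0, 1],
  [0, 0, 0.008, 0, 0, 0, 1],
])

```text
clock: 29.85
position: [0.6249, -0.0093, 0.1373]
tool_rot: [3.141, -0.001, 0.785]
force: [-1.3, -1.1, -1.0]
grip_width: 0.017
finger_force: 98.5
```

Call:
play_rows([
  [0.002, 0, 0.001, 0, 0, 0, 1],
  [0.002, 0, 0.002, 0, 0, 0, 1],
  [0.002, 0, 0.002, 0, 0, 0, 1],
])

```text
clock: 30.15
position: [0.6256, -0.0087, 0.1365]
tool_rot: [3.141, -0.001, 0.785]
force: [-3.5, -3.1, 6.4]
grip_width: 0.0172
finger_force: 99.6
```

Seated on the flange and against the slot end. Release and rise.

Call:
play_rows([
  [-0.003, 0, -0.002, 0, 0, 0, 1],
  [-0.003, 0, -0.002, 0, 0, 0, 0.8],
  [-0.003, 0, -0.002, 0, 0, 0, 0.6],
  [-0.003, 0, -0.002, 0, 0, 0, 0.5],
  [-0.003, 0, -0.002, 0, 0, 0, 0.5],
  [-0.003, 0, -0.03, 0, 0, 0, 0.5],
  [-0.003, 0, -0.08, 0, 0, 0, 0.5],
  [-0.003, 0, -0.14, 0, 0, 0, 0.5],
  [-0.003, 0, -0.2, 0, 0, 0, 0.5],
  [-0.003, 0, -0.2, 0, 0, 0, 0.5],
])

```text
clock: 31.15
position: [0.6262, -0.0094, 0.2414]
tool_rot: [3.136, -0.006, 0.785]
force: [-0.3, -1.0, 0.6]
grip_width: 0.0429
finger_force: 0.0
```

```bash
python3 plan.py .47,.08,.23,115 .3758,.349,.13,188.6 .3758,.349,.0075,188.6
```

```text
now [ 0.6262 -0.0094  0.2414] [179.7  -0.3  45. ] F [-0.3 -1.   0.6] w 0.0429 ff 0.0 t 31.1 q7 -0.96
.47,.08,.23,115 -> [-0.0945, -0.3474, 0.0204, 0.0039, -0.001, -0.5834] rows>= 9
.3758,.349,.13,188.6 -> [0.5672, 0.0566, 0.2, 0.0, 0.0, -0.6133] rows>= 9
.3758,.349,.0075,188.6 -> [0.0, -0.0, 0.245, 0.0, 0.0, 0.0] rows>= 3
```

Call:
play_rows([
  [-0.01, -0.035, 0, 0.004, -0.001, -0.06, 0.5],
  [-0.02, -0.07, 0.005, 0.004, -0.001, -0.12, 0.5],
  [-0.03, -0.11, 0.01, 0.004, -0.001, -0.185, 0.5],
  [-0.04, -0.15, 0.01, 0.004, -0.001, -0.25, 0.5],
  [-0.05, -0.19, 0.015, 0.004, -0.001, -0.315, 0.5],
  [-0.065, -0.23, 0.02, 0.004, -0.001, -0.38, 0.5],
  [-0.075, -0.27, 0.02, 0.004, -0.001, -0.445, 0.5],
  [-0.085, -0.31, 0.02, 0.004, -0.001, -0.51, 0.5],
  [-0.0945, -0.347, 0.02, 0.004, -0.001, -0.575, 0.5],
  [-0.0945, -0.347, 0.02, 0.004, -0.001, -0.583, 0.5],
])

```text
clock: 32.15
position: [0.4669, 0.0807, 0.2268]
tool_rot: [-3.136, -0.002, 2.013]
force: [0.8, -0.4, 0.2]
grip_width: 0.0428
finger_force: 0.0
```

Call:
play_rows([
  [0.06, 0.006, 0.02, 0, 0, -0.06, 0.5],
  [0.12, 0.012, 0.04, 0, 0, -0.12, 0.5],
  [0.19, 0.02, 0.06, 0, 0, -0.19, 0.5],
  [0.26, 0.026, 0.09, 0, 0, -0.26, 0.5],
  [0.33, 0.033, 0.11, 0, 0, -0.33, 0.5],
  [0.4, 0.04, 0.14, 0, 0, -0.4, 0.5],
  [0.46, 0.046, 0.16, 0, 0, -0.46, 0.5],
  [0.52, 0.052, 0.18, 0, 0, -0.52, 0.5],
  [0.56, 0.056, 0.2, 0, 0, -0.58, 0.5],
  [0.567, 0.057, 0.2, 0, 0, -0.613, 0.5],
])

```text
clock: 33.15
position: [0.3729, 0.3508, 0.1259]
tool_rot: [3.14, -0.008, -2.987]
force: [-0.7, -0.7, 1.0]
grip_width: 0.0428
finger_force: 0.0
```

```bash
python3 see.py 11; python3 plan.py .3758,.349,.0075,188.6
python3 - <<'E'
from fit import *
a=cv2.imread('pics/t11.png');b=grab_frame('scene')[:,:,::-1].copy();cv2.imwrite('pics/scene11.png',b)
cv2.imwrite('pics/c11.png',np.hstack([cv2.resize(a[115:190,285:360],(400,400),interpolation=2),cv2.resize(b[165:240,270:345],(400,400),interpolation=2)]))
E
```

```text
blue
0.012
blue
0.04
yel on board
(np.int32(424), array([462.5, 182.1]), array([ 0.5588, -0.4207]), np.float64(89.3), array([0.052 , 0.1167]))
now [0.3733 0.3502 0.1262] [ 179.9   -0.4 -171. ] F [-1.6 -0.4 -0.4] w 0.0427 ff 0.0 t 33.2 q7 0.33
.3758,.349,.0075,188.6 -> [-0.0062, -0.0035, 0.2374, 0.0005, -0.0035, 0.0032] rows>= 3
```

View pics/c11.png

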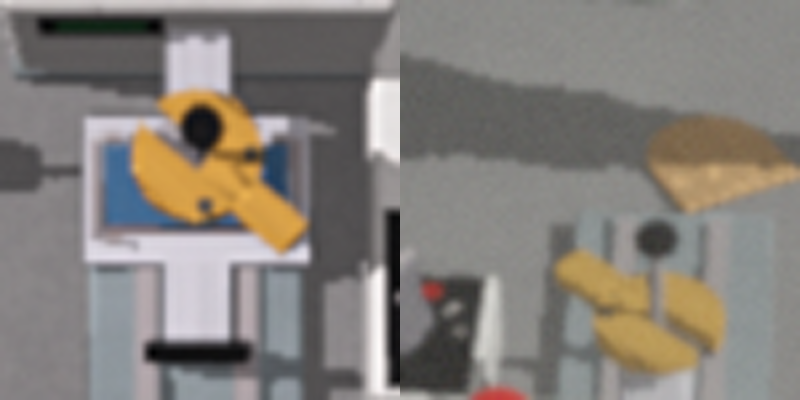

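Mass A lies flat on the flange, tab toward lower right (−x, −y), stem in its slot. Now mass B.

Call:
play_rows([
  [-0.006, -0.0035, 0.05, 0, -0.0035, 0.003, 0.5],
  [-0.006, -0.0035, 0.11, 0, -0.0035, 0.003, 0.5],
  [-0.006, -0.0035, 0.17, 0, -0.0035, 0.003, 0.5],
  [-0.006, -0.0035, 0.21, 0, -0.0035, 0.003, 0.5],
  [-0.006, -0.0035, 0.23, 0, -0.0035, 0.003, 0.5],
  [-0.006, -0.0035, 0.236, 0, -0.0035, 0.003, 0.5],
  [-0.006, -0.0035, 0.236, 0, -0.0035, 0.003, 0.5],
], newtons=100)

```text
clock: 33.95
position: [0.3767, 0.3474, 0.0091]
tool_rot: [3.141, 0.001, -3.0]
force: [-0.5, -0.8, 0.3]
grip_width: 0.0428
finger_force: 0.0
```

Call:
play_rows([
  [0, 0, 0, 0, 0, 0, 0.9],
  [0, 0, 0, 0, 0, 0, 1],
  [0, 0, 0, 0, 0, 0, 1],
  [0, 0, 0, 0, 0, 0, 1],
  [0, 0, 0, 0, 0, 0, 1],
])

```text
clock: 34.45
position: [0.3768, 0.3482, 0.0101]
tool_rot: [3.14, 0.003, -2.999]
force: [-2.4, -1.2, 18.5]
grip_width: 0.0164
finger_force: 97.3
```

```bash
python3 plan.py .3758,.349,.168,188.6
```

```text
now [0.3768 0.3482 0.0101] [ 179.9    0.2 -171.8] F [-2.4 -1.2 18.5] w 0.0164 ff 97.3 t 34.5 q7 0.14
.3758,.349,.168,188.6 -> [0.0009, 0.0026, -0.3158, 0.001, 0.0013, -0.0037] rows>= 4
```

Call:
play_rows([
  [0, 0, -0.02, 0, 0, 0, 1],
  [0, 0, -0.06, 0, 0, 0, 1],
  [0, 0, -0.12, 0, 0, 0, 1],
  [0, 0, -0.19, 0, 0, 0, 1],
  [0, 0, -0.25, 0, 0, 0, 1],
  [0, 0, -0.3, 0, 0, 0, 1],
  [0, 0, -0.316, 0, 0, 0, 1],
  [0, 0, -0.316, 0, 0, 0, 1],
])

```text
clock: 35.25
position: [0.3766, 0.3472, 0.1675]
tool_rot: [3.14, 0.002, -3.0]
force: [0.5, -0.6, -3.7]
grip_width: 0.0161
finger_force: 97.2
```

```bash
python3 plan.py .46,.21,.169,135 .5668,.1305,.169,135
```

```text
now [0.3766 0.3472 0.1675] [ 1.799e+02  1.000e-01 -1.719e+02] F [ 0.5 -0.6 -3.7] w 0.0161 ff 97.2 t 35.2 q7 0.37
.46,.21,.169,135 -> [-0.1263, -0.2953, -0.003, 0.0011, 0.0007, 0.4428] rows>= 7
.5668,.1305,.169,135 -> [-0.2635, 0.0386, 0.0, 0.0, 0.0, 0.0] rows>= 3
```

Call:
play_rows([
  [-0.01, -0.02, 0, 0, 0, 0.03, 1],
  [-0.025, -0.06, 0, 0, 0, 0.08, 1],
  [-0.04, -0.1, 0, 0, 0, 0.14, 1],
  [-0.06, -0.14, 0, 0, 0, 0.2, 1],
  [-0.075, -0.18, -0.001, 0, 0, 0.26, 1],
  [-0.09, -0.22, -0.002, 0, 0, 0.32, 1],
  [-0.11, -0.26, -0.003, 0, 0, 0.38, 1],
  [-0.12, -0.285, -0.003, 0.001, 0, 0.42, 1],
  [-0.126, -0.295, -0.003, 0.001, 0, 0.443, 1],
  [-0.126, -0.295, -0.003, 0.001, 0, 0.443, 1],
])

```text
clock: 36.25
position: [0.4593, 0.2098, 0.1672]
tool_rot: [-3.14, 0.0, 2.355]
force: [-0.0, 0.5, -2.2]
grip_width: 0.0162
finger_force: 97.1
```

Call:
play_rows([
  [-0.03, 0.005, 0, 0, 0, 0, 1],
  [-0.08, 0.012, 0, 0, 0, 0, 1],
  [-0.13, 0.02, 0, 0, 0, 0, 1],
  [-0.18, 0.027, 0, 0, 0, 0, 1],
  [-0.23, 0.034, 0, 0, 0, 0, 1],
  [-0.255, 0.038, 0, 0, 0, 0, 1],
  [-0.263, 0.0385, 0, 0, 0, 0, 1],
  [-0.263, 0.0385, 0, 0, 0, 0, 1],
])

```text
clock: 37.05
position: [0.5657, 0.1314, 0.1678]
tool_rot: [-3.141, -0.0, 2.357]
force: [-0.3, 0.3, -3.5]
grip_width: 0.0165
finger_force: 97.2
```

```bash
python3 plan.py .5668,.1305,.169,135
python3 - <<'E'
from fit import *
b=grab_frame('scene')[:,:,::-1].copy();cv2.imwrite('pics/scene12.png',b)
cv2.imwrite('pics/c12.png',cv2.resize(b[165:240,280:370],(720,600),interpolation=2))
E
```

```text
now [0.5657 0.1314 0.1678] [-179.9   -0.   135.1] F [-0.3  0.3 -3.5] w 0.0165 ff 97.2 t 37.0 q7 0.13
.5668,.1305,.169,135 -> [-0.0029, 0.0004, -0.0023, -0.0005, -0.0, 0.0005] rows>= 1
```

View pics/c12.png

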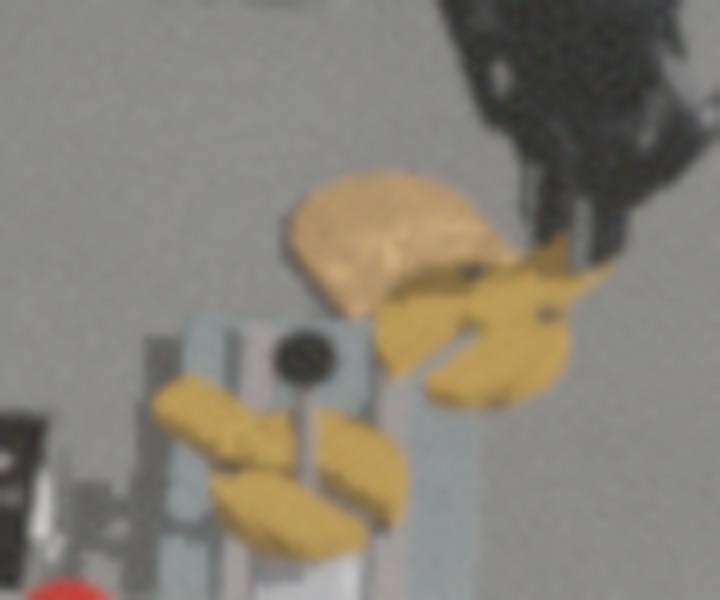

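Mass B is level with its slot toward the stem. Slide it on.

Call:
play_rows([
  [-0.02, 0, 0, 0, 0, 0, 1],
  [-0.04, 0, 0, 0, 0, 0, 1],
  [-0.06, 0, 0, 0, 0, 0, 1],
  [-0.075, 0, 0, 0, 0, 0, 1],
  [-0.09, 0, 0, 0, 0, 0, 1],
  [-0.105, 0, 0, 0, 0, 0, 1],
  [-0.12, 0, 0, 0, 0, 0, 1],
  [-0.135, 0, 0, 0, 0, 0, 1],
  [-0.145, 0, 0, 0, 0, 0, 1],
  [-0.15, 0, 0, 0, 0, 0, 1],
])

```text
clock: 38.1
position: [0.6195, 0.0774, 0.1681]
tool_rot: [-3.141, 0.001, 2.356]
force: [-1.1, -0.4, -3.1]
grip_width: 0.0158
finger_force: 97.1
```

Call:
play_rows([
  [-0.004, 0, 0, 0, 0, 0, 1],
  [-0.008, 0, 0, 0, 0, 0, 1],
  [-0.012, 0, 0, 0, 0, 0, 1],
  [-0.014, 0, 0, 0, 0, 0, 1],
  [-0.014, 0, 0, 0, 0, 0, 1],
  [-0.014, 0, 0.015, 0, 0, 0, 1],
  [-0.014, 0, 0.025, 0, 0, 0, 1],
  [-0.014, 0, 0.03, 0, 0, 0, 1],
  [-0.014, 0, 0.03, 0, 0, 0, 1],
])

```text
clock: 39.0
position: [0.6238, 0.073, 0.1526]
tool_rot: [-3.14, 0.0, 2.357]
force: [-0.9, 0.4, -2.5]
grip_width: 0.0158
finger_force: 97.6
```

Call:
play_rows([
  [0, 0, 0.002, 0, 0, 0, 1],
  [-0.002, 0, 0.004, 0, 0, 0, 1],
  [-0.003, 0, 0.006, 0, 0, 0, 1],
  [-0.003, 0, 0.006, 0, 0, 0, 1],
])

```text
clock: 39.4
position: [0.6253, 0.0718, 0.1504]
tool_rot: [-3.141, 0.001, 2.356]
force: [-1.0, 1.0, 1.2]
grip_width: 0.0162
finger_force: 98.7
```

Call:
play_rows([
  [-0.002, 0, 0.001, 0, 0, 0, 1],
  [-0.002, 0, 0.002, 0, 0, 0, 1],
  [-0.002, 0, 0.002, 0, 0, 0, 1],
])

```text
clock: 39.7
position: [0.6259, 0.0717, 0.1497]
tool_rot: [-3.141, 0.0, 2.357]
force: [-4.5, 2.7, 7.2]
grip_width: 0.0161
finger_force: 100.2
```

Seated and against the slot end. Release, rise, and withdraw.

Call:
play_rows([
  [0.003, 0, -0.002, 0, 0, 0, 1],
  [0.003, 0, -0.002, 0, 0, 0, 0.8],
  [0.003, 0, -0.002, 0, 0, 0, 0.6],
  [0.003, 0, -0.002, 0, 0, 0, 0.5],
  [0.003, 0, -0.002, 0, 0, 0, 0.5],
  [0.003, 0, -0.03, 0, 0, 0, 0.5],
  [0.003, 0, -0.08, 0, 0, 0, 0.5],
  [0.003, 0, -0.14, 0, 0, 0, 0.5],
  [0.003, 0, -0.2, 0, 0, 0, 0.5],
  [0.003, 0, -0.2, 0, 0, 0, 0.5],
])

```text
clock: 40.7
position: [0.6263, 0.0729, 0.2542]
tool_rot: [3.137, 0.004, 2.356]
force: [0.3, 0.2, 0.3]
grip_width: 0.0427
finger_force: 0.0
```

Call:
play_rows([
  [0.08, -0.05, -0.02, 0, 0, 0, 0.5],
  [0.16, -0.1, -0.02, 0, 0, 0, 0.5],
  [0.24, -0.13, -0.02, 0, 0, 0, 0.5],
  [0.32, -0.16, -0.02, 0, 0, 0, 0.5],
  [0.4, -0.16, -0.02, 0, 0, 0, 0.5],
  [0.4, -0.16, -0.02, 0, 0, 0, 0.5],
  [0.4, -0.16, -0.02, 0, 0, 0, 0.5],
  [0.4, -0.16, -0.02, 0, 0, 0, 0.5],
])

```text
clock: 41.5
position: [0.4273, 0.1567, 0.2593]
tool_rot: [-3.141, 0.001, 2.356]
force: [0.6, -0.1, 0.1]
grip_width: 0.0426
finger_force: 0.0
```

```bash
python3 see.py 13; python3 plan.py
python3 - <<'E'
from fit import *
a=cv2.imread('pics/t13.png');b=grab_frame('scene')[:,:,::-1].copy();cv2.imwrite('pics/scene13.png',b)
cv2.imwrite('pics/c13.png',np.vstack([np.hstack([cv2.resize(a[115:190,285:360],(400,300),interpolation=2),cv2.resize(b[165:240,270:345],(400,300),interpolation=2)]),np.hstack([cv2.resize(a[80:300,100:520],(400,210)),cv2.resize(b[130:340,120:500],(400,210))])]))
E
```

```text
blue
0.012
blue
0.04
yel on board
(np.int32(423), array([462.5, 182.1]), array([ 0.5588, -0.4208]), np.float64(89.2), array([0.052 , 0.1167]))
now [0.4274 0.1566 0.2592] [-180.     0.   134.9] F [ 0.2  0.2 -1.2] w 0.0427 ff 0.0 t 41.5 q7 0.09
```

View pics/c13.png

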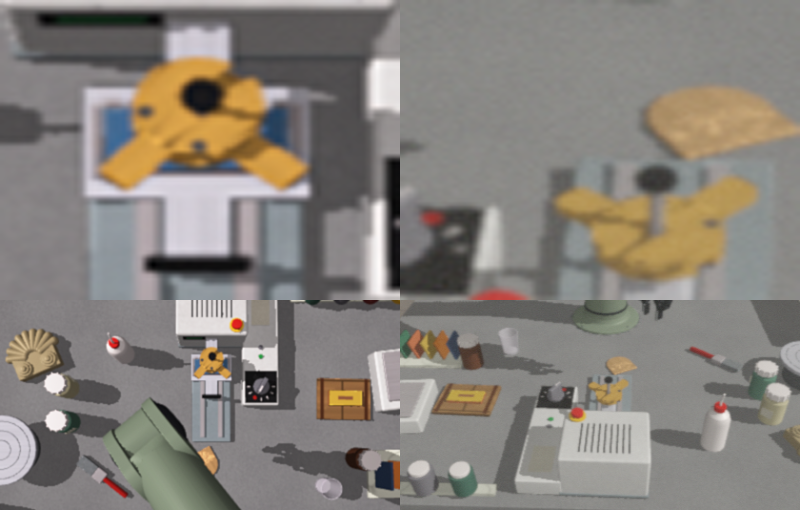

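Both masses lie flat on the stem with tabs about 90° apart. The yellow tile is on the board, the blue tile is home and the selector is at red. Hand in.

```bash
python3 -c "
from workcell import *
print(job_done())"
```

```text
the job is handed in; nothing more can be done
None
```

I handed the job in at 41.5 s: the yellow tile is on the board, the blue tile is home under the stylus, the selector is on red, and the two masses I found out are flat on the stem with slots about 90° apart; I don't have the verdict.

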